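# Load the mould from the warming tray and close everything up

### The arm

A 6-joint arm with a two-finger parallel gripper is mounted at the origin on the work surface. World frame = base frame: x ahead of the robot, y to its left, z up, the work surface at z = 0. Lengths are in m, angles in rad, forces in N, time in s.
With the tool pointing down it reaches from about 0.3 to 0.875 m from the base axis. Payload 4.2 kg.
Tool frame: the origin (TCP) lies on the centre line of the jaws, within the pads' length; the fingertips stand 25 mm ahead of it and the grasp point (between the pads) lies 6 mm ahead of it; z points along the fingers, y is the line along which they close (so a half turn about z gives the same grasp; the last joint's range is limited). The gripper opens to 85 mm and grips with 20 to 120 N. Pads are 22 mm wide; open, the fingers measure 114 mm over their backs; the gripper's body (76 mm by 85 mm) begins 54 mm behind the grasp point. The pads swing forward as they close: fully open they stand 13 mm farther back than shut.
Start: joints at [1.122, 0.32, 1.565, -0, 1.257, -0.02], TCP at [0.239, 0.523, 0.256] pointing down, gripper open.
Joint ranges: [-3.11, 3.11], [-0.84, 2.01], [0.21, 2.61], [-1.34, 4.49], [0.05, 2.63], [-2.56, 2.56]. Speed limits (rad/s): [2.57, 2.57, 3.14, 3.14, 3.14, 3.14].

### API

Orientations are given as [roll, pitch, yaw] about the fixed x, y, z axes, in that order (R = Rz(yaw) Ry(pitch) Rx(roll)).
In Python, from cell import * gives the robot as it stands.
- The arm moves only by the tool drive_tool, never from a script. Its argument "steps" is a list of rows, each an object of numbers: "tx", "ty", "tz": the shift along the tool's x, y, z in cm; "ax", "ay", "az": the turn, a rotation vector about the tool's x, y, z in rad. A call has 1 to 20 rows; each row shifts and turns the commanded pose from where the row before left it, along the tool's axes as they then stand; what a row does not reach is not made up. A row lasts 1/10 s, in which the tool goes at most 50 mm and 8.59 degrees, less where a joint would pass 70% of its speed; a pose out of reach is approached as far as the arm can. A call with a gripper value outside its range is refused whole. "gripper" is the closure, from 0 (fully open) to 1 (shut), set as the call begins (left out, the last holds). The fingers move at their own pace and stop on an object; "grip_force" is the grip in N (left out, the last holds). Time passes only in rows, so rows that do not move let the fingers close. It gives the time, the measured TCP pose, the force, the opening and the grip force at its end, in the units of the state.
- sense(): the state, without advancing time (a new reading comes with each control period).
- capture(name): name is "side" or "top" or "wrist"; returns a dict with "img" (400x640x3 uint8, red, green, blue), "depth" (400x640 float32, m along the optical axis (not along the pixel's ray), 0 where there is no reading), "fov_y" (degrees; the focal length in pixels is half the picture's height over the tangent of half this angle, whatever the lens; pixels are square), "cx", "cy" (the principal point, pixels), "cam_to_world" (4x4, takes a point from camera to world coordinates); the wrist camera has in their place "hand_eye" (4x4, takes a point from camera to tool coordinates, whose origin is the TCP and whose axes are the flange's). Camera axes: x right, y down, z forward; pixel columns grow to the right and rows downward; lengths in m; the calibration is good to about 2 mm. The wrist camera is an equidistant fisheye: a pixel r from the principal point sees the ray r / f radians off the axis. A picture is of the moment at which its call begins: read the wrist's pose just before it.
- hand_in(): hands the job in; it is judged then, once.
Trained networks look in the newest picture that a camera, given by its name, has taken for a name from the list of things; names that differ only in an ending like _2 or _b are one class to them, and where a whole thing is asked for, a point or a joint stands for the part that bears it (a point fixed in the world has none). Each returns a list of dicts, best first, with "confidence" (0 to 1); they miss things now and then, are a little off and sometimes report something else, mostly with a low value. They report only what shows in the picture. A call takes as long as a camera call.
- find_in(label, camera): "point" ([row, column] in pixels, amid what is visible of it).
- regions_of(label, camera): "region" (400x640 bool, what is visible of it) and "point" ([row, column] in pixels, amid what is visible of it).
- mark_of(label, camera): "point" ([row, column] in pixels: a listed point, or the origin of a listed thing).
The state is a dict: "clock": time; "q": joint angles; "qd": joint speeds; "effort": joint torques, N m; "tcp_pos": TCP position; "tcp_rot": TCP orientation; "wrist_force": force on the tool from outside, world axes, zero at the start; "wrist_torque": the same for the moment, N m; "finger_gap": finger opening in m; "grip_force": force on a finger pad.
Only numpy, scipy, OpenCV 4.12 (cv2) and the standard library are available. Lean on these libraries where they do the work, as an engineer would, in place of code of your own. Each camera call takes 0.05 s, during which the arm holds its last target. There are 200 camera calls.

### The job

Draw the flat warming tray right out of its hood by pressing on its lip and pulling, and set every rubber blank you find on it in a pocket of the mould, flat on the pocket's floor, boss up. Then shut the mould's lid, and with the lid shut swing the clamp arm right down over it. Also push the empty tray fully back into the hood, and leave the tin, the spanner and the finished part where they are.

Things in the scene. Friction and masses are not known exactly. Their poses are not given: they have to be found in the camera images.
- mould: bench mould bolted to the bench: dark base plate 110 x 295 x 8 mm with an aluminium block on it (74 x 217 mm, top of its walls 26 mm above the bench) that has four open pockets in a row along y, and a hinged aluminium lid. Origin on the bench; the middle of the row is at x 0, y -30 mm in this frame; x runs across the row towards the lid's hinge, away from the robot to within 0.15 rad; y runs along the row towards the clamp; z up
- lid (a joint): hinge of the mould's lid, rad: 0 = shut flat on the block, 1.65 to 1.9 at the start = open, standing up and leaning slightly away from the robot. Stiff hinge: it stays where it is left; moving it takes about 3 to 6 N at the tab. The lid is a hollow shell 84 (x) x 221 (y) x 40 mm (its top is 67 mm above the bench when shut) and swings over the pockets towards the robot
- lid_tab (a point): point on the lid's tab, a dark steel plate 34 mm long, 50 mm wide (along y) and 8 mm thick that sticks out 32 mm from the middle of the lid's free edge; the point is on the tab's outer face (its top face, 35.5 mm above the bench, when shut; the face away from the robot when open), 106 mm from the hinge line and 10 mm from the tab's end. Its own z axis points out of that face, its x axis towards the hinge
- lid_hinge (a point): middle of the lid's hinge line (parallel to the mould's y), at the far side of the block, 42 mm from the middle of the row and 26.5 mm above the bench
- clamp (a joint): hinge of the swing-over clamp arm beside the mould, rad: 0 = down, lying level across the top of the shut lid, about 1.6 to 1.8 at the start = standing up, leaning away from the lid. Stiff: it stays where it is left; moving it takes about 1 to 3 N at its grip
- clamp_grip (a point): point on the black grip at the free end of the clamp arm, 125 mm from its hinge line, on the outer face (the top when down, the face away from the lid when up). Arm: steel bar 20 mm wide, 10 mm thick, reaching 136 mm from the hinge; its last 45 mm is a plastic grip 24 mm wide and 14 mm thick, ending 139 mm from the hinge. The point's own z axis points out of that face, its -y axis along the arm to the free end
- clamp_hinge (a point): middle of the clamp arm's hinge line (parallel to the mould's x), 165 mm from the middle of the row on the mould's +y side, 80 mm above the bench, between two bracket cheeks that rise to 88 mm
- hood: low green sheet-metal warming hood fixed to the bench, 205 (x) x 176 (y) x 78 mm, closed all round but for its mouth, which faces the robot. Origin on the bench 100 mm in front of the middle of the mouth; x points from the mouth into the hood, away from the robot to within 0.15 rad; z up
- tray (a joint): flat sliding tray in the hood, m: 0 = fully home (up to 4 mm out at the start), grows to its stop at 0.165 as it slides out of the mouth along the hood's -x. It slides with about 1.5 N of friction. Steel sheet 225 (x) x 154 (y) mm, its top 10 mm above the bench; it has no handle: home, a bare flat lip 70 mm long sticks out of the mouth; low rims (18 mm above the bench at the sides, 22 mm at the back) run round the rest, where the blanks lie
- tray_lip (a point): middle of the tray's bare lip, on its top face, 30 mm from the front edge; at tray 0 it is 40 mm in front of the mouth. It moves with the tray
- pocket1 (a point): centre of the floor of mould pocket 1, 14 mm above the bench. The pocket is 64 (mould x) x 48 (mould y) mm and 12 mm deep, walls 5 mm thick; pockets are 53 mm apart
- pocket2 (a point): centre of the floor of mould pocket 2, 14 mm above the bench. The pocket is 64 (mould x) x 48 (mould y) mm and 12 mm deep, walls 5 mm thick; pockets are 53 mm apart
- pocket3 (a point): centre of the floor of mould pocket 3, 14 mm above the bench. The pocket is 64 (mould x) x 48 (mould y) mm and 12 mm deep, walls 5 mm thick; pockets are 53 mm apart
- pocket4 (a point): centre of the floor of mould pocket 4, 14 mm above the bench. The pocket is 64 (mould x) x 48 (mould y) mm and 12 mm deep, walls 5 mm thick; pockets are 53 mm apart
- blank1_mid (a point): black rubber blank 1 (all are alike; two to four are present): base 56 (x) x 40 (y) x 12 mm with a boss 24 x 24 mm standing on its middle, 40 mm high in all. The point is on its axis half-way up (20 mm above its underside), z up; on the tray its x lies along the hood's x to within about 0.3 rad. 55 to 110 g; it fits a pocket with its 56 mm along the mould's x
- blank2_mid (a point): black rubber blank 2 (all are alike; two to four are present): base 56 (x) x 40 (y) x 12 mm with a boss 24 x 24 mm standing on its middle, 40 mm high in all. The point is on its axis half-way up (20 mm above its underside), z up; on the tray its x lies along the hood's x to within about 0.3 rad. 55 to 110 g; it fits a pocket with its 56 mm along the mould's x
- blank3_mid (a point): black rubber blank 3 (all are alike; two to four are present): base 56 (x) x 40 (y) x 12 mm with a boss 24 x 24 mm standing on its middle, 40 mm high in all. The point is on its axis half-way up (20 mm above its underside), z up; on the tray its x lies along the hood's x to within about 0.3 rad. 55 to 110 g; it fits a pocket with its 56 mm along the mould's x
- blank4_mid (a point): black rubber blank 4 (all are alike; two to four are present): base 56 (x) x 40 (y) x 12 mm with a boss 24 x 24 mm standing on its middle, 40 mm high in all. The point is on its axis half-way up (20 mm above its underside), z up; on the tray its x lies along the hood's x to within about 0.3 rad. 55 to 110 g; it fits a pocket with its 56 mm along the mould's x
- tin: bystander: tin 66 mm across, 85 mm high; origin under its middle
- spanner: bystander: spanner 160 mm long, lying near the robot; origin at its underside
- part: bystander: moulded rubber part 70 x 50 x 26 mm; origin under its middle

How it is judged:
On the way, in this order (a step that is already met when the one before it is completed fails the run):
1. the tray is drawn right out (15 cm or more) (value of joint tray above 0.15 m), for 0.2 s.
2. every blank present sits flat in a pocket of the mould, boss up, the lid still open (x of blank1_mid in the frame of mould between -0.01 and 0.01 m and y of blank1_mid in the frame of mould between -0.1175 and 0.0575 m and z of blank1_mid in the frame of mould between 0.03 and 0.0375 m and angle between each of blank1_mid, blank2_mid, blank3_mid, blank4_mid's own z axis and vertical below 0.08 rad and x of blank2_mid in the frame of mould between -0.01 and 0.01 m and y of blank2_mid in the frame of mould between -0.1175 and 0.0575 m and z of blank2_mid in the frame of mould between 0.03 and 0.0375 m and x of blank3_mid in the frame of mould between -0.01 and 0.01 m and y of blank3_mid in the frame of mould between -0.1175 and 0.0575 m and z of blank3_mid in the frame of mould between 0.03 and 0.0375 m and x of blank4_mid in the frame of mould between -0.01 and 0.01 m and y of blank4_mid in the frame of mould between -0.1175 and 0.0575 m and z of blank4_mid in the frame of mould between 0.03 and 0.0375 m and value of joint lid above 0.6 rad), for 0.3 s.
3. the lid is shut, the clamp not yet down (value of joint lid below 0.05 rad and value of joint clamp above 0.6 rad), for 0.2 s.
4. the clamp is down over the shut lid (value of joint lid below 0.05 rad and value of joint clamp below 0.08 rad), for 0.2 s.
At the end, for the whole second after the job is handed in: every blank present lies flat in a mould pocket (level to 0.08 rad, resting on the floor within a few mm), the lid is shut (under 0.05 rad), the clamp is down (under 0.08 rad) and the tray is home (under 10 mm out) (all of step 4 and x of blank1_mid in the frame of mould between -0.01 and 0.01 m and y of blank1_mid in the frame of mould between -0.1175 and 0.0575 m and z of blank1_mid in the frame of mould between 0.03 and 0.0375 m and angle between each of blank1_mid, blank2_mid, blank3_mid, blank4_mid's own z axis and vertical below 0.08 rad and x of blank2_mid in the frame of mould between -0.01 and 0.01 m and y of blank2_mid in the frame of mould between -0.1175 and 0.0575 m and z of blank2_mid in the frame of mould between 0.03 and 0.0375 m and x of blank3_mid in the frame of mould between -0.01 and 0.01 m and y of blank3_mid in the frame of mould between -0.1175 and 0.0575 m and z of blank3_mid in the frame of mould between 0.03 and 0.0375 m and x of blank4_mid in the frame of mould between -0.01 and 0.01 m and y of blank4_mid in the frame of mould between -0.1175 and 0.0575 m and z of blank4_mid in the frame of mould between 0.03 and 0.0375 m and value of joint tray below 0.01 m); the robot touches nothing.
It fails at once if a bystander (tin, spanner, finished part) is moved more than 3 cm (distance of any of tin, spanner, part from where it was at the start of the episode above 0.03 m).
Of blank1, blank2, blank3, blank4 only 2 to 4 are there at a start; the rules pass over those that are not, and their reading is None.
At some moment in a run one of blank1, blank2, blank3, blank4 may be knocked a few centimetres aside while the robot is not near it.
It also fails if it takes over 210 s, if anything falls off the work surface, if the arm or the gripper's body presses on something with over 40 N, if the wrist force passes 120 N, or if a joint passes its speed limit or range.

## Working session

There is one attempt and no reset: what is moved stays moved. The work goes in short steps, Python scripts to look and compute and a tool call to move; the robot and the scene stay as the last step left them, time stands still between calls to the robot, and variables do not carry over. Pictures are saved under pics/ and viewed, at most 14 in all, crops included, and the job is handed in when it is done.

Besides the shell and the picture viewer there is one more tool, called after "Request:" by a JSON object that holds its "fn" and its "kwargs". drive_tool: Moves the arm, as the interface text tells. Its arguments: {"type":"object","properties":{"steps":{"type":"array"},"gripper":{"type":"number"},"grip_force":{"type":"number"}},"required":["steps"]}

```bash
ls; mkdir -p pics; cat > h.py <<'E'
from cell import *
import numpy as np, cv2
from scipy.spatial.transform import Rotation as R
def T():
    s=sense(); M=np.eye(4); M[:3,:3]=R.from_euler('xyz',s['tcp_rot']).as_matrix(); M[:3,3]=s['tcp_pos']; return M
def cam(name):
    P=T(); c=capture(name); c['name']=name
    c['M']=P@c['hand_eye'] if name=='wrist' else c['cam_to_world']
    c['f']=200/np.tan(np.radians(c['fov_y'])/2); return c
def ray(c,p):
    r,u=p; v=np.array([u-c['cx'],r-c['cy']])/c['f']
    if c['name']=='wrist':
        a=np.hypot(*v)+1e-9; return np.array([v[0]/a*np.tan(a),v[1]/a*np.tan(a),1])
    return np.array([v[0],v[1],1.])
def at_z(c,p,z):
    d=c['M'][:3,:3]@ray(c,p); o=c['M'][:3,3]; return o+d*(z-o[2])/d[2]
def at_d(c,p,w=2):
    r,u=int(round(p[0])),int(round(p[1])); D=c['depth'][max(r-w,0):r+w+1,max(u-w,0):u+w+1]; D=D[D>0]
    if len(D)==0: return None
    return c['M'][:3,:3]@(ray(c,p)*np.median(D))+c['M'][:3,3]
def cloud(c,mask):
    rr,uu=np.nonzero(mask&(c['depth']>0)); v=np.stack([(uu-c['cx']),(rr-c['cy'])])/c['f']
    s=1
    if c['name']=='wrist': a=np.hypot(*v)+1e-9; s=np.tan(a)/a
    p=np.stack([v[0]*s,v[1]*s,np.ones(len(rr))])*c['depth'][rr,uu]
    return (c['M'][:3,:3]@p).T+c['M'][:3,3]
def save(c,n): cv2.imwrite(f'pics/{n}.png',c['img'][:,:,::-1])
def px(c,P):
    q=np.linalg.inv(c['M'])@np.append(P,1); 
    if c['name']=='wrist':
        a=np.arctan2(np.hypot(q[0],q[1]),q[2]); n=np.hypot(q[0],q[1])+1e-9; return c['cy']+c['f']*a*q[1]/n, c['cx']+c['f']*a*q[0]/n
    return c['cy']+c['f']*q[1]/q[2], c['cx']+c['f']*q[0]/q[2]
E
python3 - <<'E'
from h import *
np.set_printoptions(precision=3,suppress=True)
print(sense())
ims=[]
for n in ['top','side']:
    c=cam(n); save(c,n+'0'); print(n,c['M'],c['f'])
    for l in ['mould','lid_tab','lid_hinge','clamp_grip','clamp_hinge','hood','tray_lip','pocket1','pocket2','pocket3','pocket4','tin','spanner','part','blank1_mid']:
        m=mark_of(l,n)
        print(l,[(np.round(x['point']),round(x['confidence'],2),at_d(c,x['point'])) for x in m[:4]])
E
```

```text
pics
{'clock': 0.0, 'q': array([ 1.122,  0.32 ,  1.566, -0.   ,  1.257, -0.02 ]), 'qd': array([ 0.002, -0.   ,  0.   , -0.   , -0.001, -0.   ]), 'effort': array([ -0.   , -41.552, -23.415,  -0.   ,   0.008,   0.   ]), 'tcp_pos': array([0.239, 0.523, 0.255]), 'tcp_rot': array([-3.14 , -0.   ,  2.713]), 'wrist_force': array([-0.112, -0.694,  0.547]), 'wrist_torque': array([-0.021, -0.028, -0.024]), 'grip_force': 0.0, 'finger_gap': 0.0857569010405617}
top [[ 0.005 -0.99   0.144  0.44 ]
 [-1.    -0.005  0.002  0.011]
 [-0.002 -0.144 -0.99   1.396]
 [ 0.     0.     0.     1.   ]] 483.55823547117564
mould [(array([219., 388.]), 0.92, array([ 0.567, -0.195,  0.015])), (array([210., 429.]), 0.27, array([ 0.593, -0.312,  0.013]))]
lid_tab [(array([191., 406.]), 0.6, array([ 0.629, -0.226,  0.136]))]
lid_hinge [(array([200., 400.]), 0.78, array([ 0.62 , -0.226,  0.029]))]
clamp_grip [(array([219., 333.]), 0.59, array([ 0.566, -0.036,  0.003])), (array([211., 429.]), 0.43, array([ 0.59 , -0.313,  0.013]))]
clamp_hinge [(array([225., 345.]), 0.88, array([ 0.542, -0.066,  0.101]))]
hood [(array([
[... 2969 characters left out ...]
., 354.]), 0.57, array([ 0.566, -0.205,  0.013]))]
pocket4 [(array([264., 335.]), 0.77, array([ 0.563, -0.151,  0.012])), (array([290., 376.]), 0.65, array([ 0.571, -0.261,  0.013])), (array([301., 400.]), 0.6, array([ 0.585, -0.309,  0.013])), (array([277., 354.]), 0.57, array([ 0.566, -0.205,  0.013]))]
tin [(array([225., 333.]), 0.63, array([ 0.649, -0.047,  0.026]))]
spanner [(array([254., 265.]), 0.61, array([ 0.472, -0.016,  0.001])), (array([193., 296.]), 0.45, array([0.655, 0.112, 0.048]))]
part [(array([207., 358.]), 0.83, array([0.785, 0.002, 0.009]))]
blank1_mid [(array([282., 351.]), 0.41, array([ 0.549, -0.213,  0.014])), (array([188., 294.]), 0.4, array([0.68 , 0.157, 0.036]))]
```

```bash
python3 - <<'E'
import cv2,numpy as np
a=cv2.imread('pics/top0.png')[80:300,180:480];b=cv2.imread('pics/side0.png')[120:370,180:480]
cv2.imwrite('pics/m0.png',np.hstack([cv2.resize(a,(400,293),interpolation=3),cv2.resize(b,(400,333),interpolation=3)[:293]]))
cv2.imwrite('pics/m1.png',np.vstack([cv2.resize(a,(780,572)[:2])]))
E
```

```text
(no output)
```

View pics/m1.png

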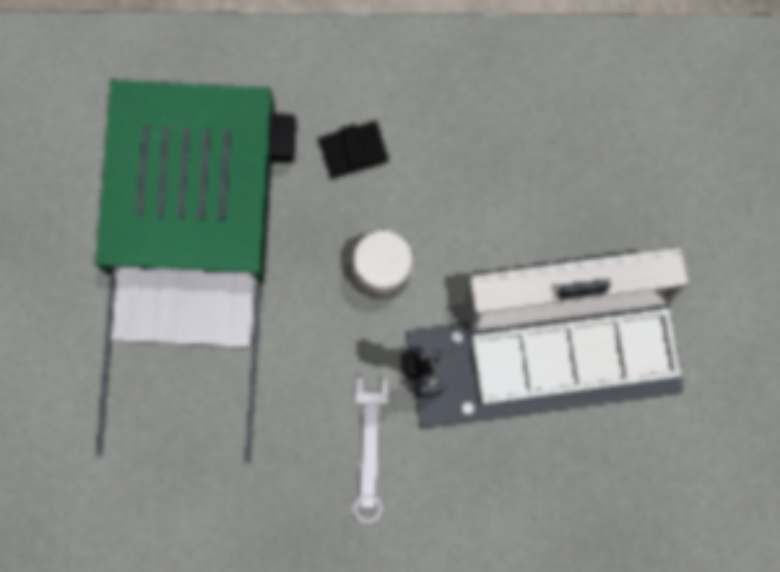

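View pics/side0.png

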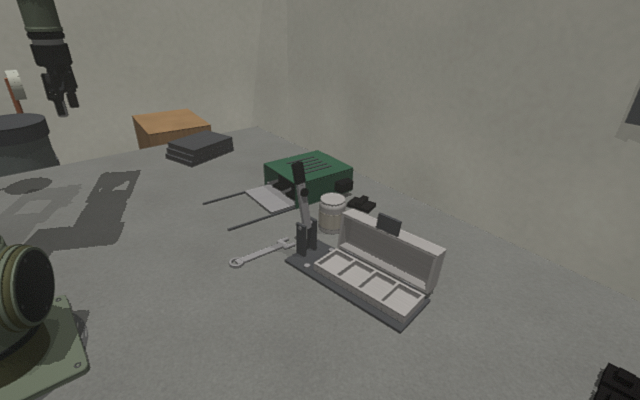

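The top view shows the hood at upper left with its lip, at about (row 198, col 250), and two rails. The tin and the black part are to its right, and the spanner is below the tin. The mould is open at right, with its clamp upright. I'll fit the frames next.

```bash
python3 - <<'E'
from h import *
np.set_printoptions(precision=4,suppress=True)
c=cam('top')
P=cloud(c,np.ones((400,640),bool))
def rect(m,n):
    q=P[m][:,:2]; r=cv2.minAreaRect((q*1000).astype(np.float32)); print(n,len(q),r)
near=lambda x0,x1,y0,y1,z0,z1:(P[:,0]>x0)&(P[:,0]<x1)&(P[:,1]>y0)&(P[:,1]<y1)&(P[:,2]>z0)&(P[:,2]<z1)
rect(near(.55,.95,.06,.35,.065,.09),'hood top')
rect(near(.58,.69,.11,.30,.006,.016),'lip')
rect(near(.5,.62,-.345,-.1,.022,.03),'block')
rect(near(.45,.66,-.4,-.02,.004,.03),'base')
rect(near(.55,.75,-.36,-.1,.05,.2),'lid')
rect(near(.5,.6,-.13,-.0,.06,.3),'clamp')
q=P[near(.5,.6,-.13,-.0,.05,.3)]; print(q[np.argsort(q[:,2])][::6])
s=cam('side');Q=cloud(s,np.ones((400,640),bool)); P=Q
q=P[near(.5,.6,-.13,.03,.1,.3)]
for z in np.arange(.1,.26,.02):
    k=q[abs(q[:,2]-z)<.01]; print(z,len(k),k.mean(0) if len(k) else '',np.ptp(k,axis=0) if len(k) else '')
rect(near(.58,.69,.11,.30,.006,.016),'lip side')
rect(near(.5,.62,-.345,-.1,.022,.03),'block side')
q=P[near(.6,.75,-.36,-.1,.08,.2)]; print('tab top',q[q[:,2]>.12].mean(0),q[:,2].max())
E
```

```text
hood top 4513 ((761.14599609375, 197.4059600830078), (178.06015014648438, 206.6388397216797), 87.31732940673828)
lip 1381 ((623.7520141601562, 204.81494140625), (183.14071655273438, 90.76741027832031), 87.60478210449219)
block 486 ((583.9898071289062, -228.32427978515625), (97.13751220703125, 219.64743041992188), 7.929385185241699)
base 3733 ((555.07666015625, -210.48951721191406), (377.9063415527344, 208.75450134277344), 89.68636322021484)
lid 1254 ((640.9158325195312, -220.8021240234375), (46.2567024230957, 222.08340454101562), 8.143353462219238)
clamp 187 ((548.2117919921875, -55.8720703125), (42.45282745361328, 47.66407012939453), 6.191452980041504)
[[ 0.5286 -0.0575  0.0538]
 [ 0.5636 -0.0735  0.0664]
 [ 0.5545 -0.0728  0.0767]
 [ 0.5404 -0.0724  0.0821]
 [ 0.5702 -0.0615  0.0837]
 [ 0.5375 -0.0803  0.0846]
 [ 0.5374 -0.0722  0.0853]
 [ 0.5672 -0.0586  0.0864]
 [ 0.5644 -0.0667  0.087 ]
 [ 0.5697 -0.064   0.0884]
 [ 0.5561 -0.0693  0.0893]
 [ 0.5668 -0.0692  0.0909]
 [ 0.5667 -0.0745  0.0924]
 [ 0.5444 -0.0686  0.0992]
 [ 0.5382 -0.0555  0.1441]
 [ 0.5552 -0.0626  0.157 ]
 [ 0.5
[... 496 characters left out ...]
000001 83 [ 0.5444 -0.064   0.12  ] [0.0209 0.0147 0.0188]
0.14 80 [ 0.5426 -0.0607  0.1397] [0.02   0.0166 0.0197]
0.16000000000000003 108 [ 0.543  -0.0586  0.16  ] [0.0216 0.0198 0.0195]
0.18000000000000002 100 [ 0.5412 -0.0524  0.1809] [0.0256 0.0145 0.0197]
0.2 115 [ 0.541  -0.0482  0.2001] [0.0268 0.0178 0.0198]
0.22000000000000003 47 [ 0.5417 -0.0447  0.2136] [0.024  0.0152 0.0063]
0.24000000000000002 0  
lip side 864 ((636.4779663085938, 200.05531311035156), (177.1014404296875, 106.3044662475586), 88.03594207763672)
block side 1156 ((582.2166137695312, -229.6498565673828), (101.42684173583984, 220.7587432861328), 7.272271156311035)
tab top [ 0.6282 -0.2259  0.1317] 0.14108086776288586
```

Request:
{"fn": "drive_tool", "kwargs": {"steps": [{"az":-0.126},{"az":-0.126},{"az":-0.125},{"tx":-2.72,"ty":-2.15,"tz":0.5},{"tx":-2.72,"ty":-2.15,"tz":0.5},{"tx":-2.72,"ty":-2.15,"tz":0.5},{"tx":-2.72,"ty":-2.15,"tz":0.5},{"tx":-2.72,"ty":-2.15,"tz":0.5},{"tx":-2.72,"ty":-2.15,"tz":0.5},{"tx":-2.72,"ty":-2.15,"tz":0.5},{"tx":-2.72,"ty":-2.15,"tz":0.5},{"tx":-2.72,"ty":-2.15,"tz":0.5},{"tx":-2.72,"ty":-2.15,"tz":0.5},{"tx":-2.72,"ty":-2.15,"tz":0.5},{"tx":-2.72,"ty":-2.15,"tz":0.5},{"tx":-2.72,"ty":-2.15,"tz":0.5},{"tx":-2.72,"ty":-2.15,"tz":0.5},{"tz":1},{"tz":0}], "gripper": 1}}

```text
validation failed for argument at $.st...
```

Request:
{"fn": "drive_tool", "kwargs": {"steps": [{"tx":0,"ty":0,"tz":0,"ax":0,"ay":0,"az":-0.126},{"tx":0,"ty":0,"tz":0,"ax":0,"ay":0,"az":-0.126},{"tx":0,"ty":0,"tz":0,"ax":0,"ay":0,"az":-0.125}], "gripper": 1}}

```text
clock: 2.0
tcp_pos: [0.2391, 0.5229, 0.2563]
tcp_rot: [3.142, 0.0, 3.095]
wrist_force: [-0.4, -1.1, -0.6]
finger_gap: 0.0439
grip_force: 0.0
```

Request:
{"fn": "drive_tool", "kwargs": {"steps": [{"tx":-2.72,"ty":-2.15,"tz":0.5,"ax":0,"ay":0,"az":0},{"tx":-2.72,"ty":-2.15,"tz":0.5,"ax":0,"ay":0,"az":0},{"tx":-2.72,"ty":-2.15,"tz":0.5,"ax":0,"ay":0,"az":0},{"tx":-2.72,"ty":-2.15,"tz":0.5,"ax":0,"ay":0,"az":0},{"tx":-2.72,"ty":-2.15,"tz":0.5,"ax":0,"ay":0,"az":0},{"tx":-2.72,"ty":-2.15,"tz":0.5,"ax":0,"ay":0,"az":0},{"tx":-2.72,"ty":-2.15,"tz":0.5,"ax":0,"ay":0,"az":0},{"tx":-2.72,"ty":-2.15,"tz":0.5,"ax":0,"ay":0,"az":0},{"tx":-2.72,"ty":-2.15,"tz":0.5,"ax":0,"ay":0,"az":0},{"tx":-2.72,"ty":-2.15,"tz":0.5,"ax":0,"ay":0,"az":0},{"tx":-2.72,"ty":-2.15,"tz":0.5,"ax":0,"ay":0,"az":0},{"tx":-2.72,"ty":-2.15,"tz":0.5,"ax":0,"ay":0,"az":0},{"tx":-2.72,"ty":-2.15,"tz":0.5,"ax":0,"ay":0,"az":0},{"tx":-2.72,"ty":-2.15,"tz":0.5,"ax":0,"ay":0,"az":0},{"tx":0,"ty":0,"tz":0,"ax":0,"ay":0,"az":0}]}}

```text
clock: 3.5
tcp_pos: [0.6064, 0.1997, 0.1852]
tcp_rot: [-3.14, 0.001, 3.086]
wrist_force: [0.3, 0.1, -0.5]
finger_gap: 0.0004
grip_force: 0.0
```

```bash
python3 - <<'E'
from h import *
np.set_printoptions(precision=4,suppress=True)
print(sense()['tcp_pos'],sense()['tcp_rot'])
c=cam('wrist'); save(c,'w1'); print(c['hand_eye'],c['f'],c['fov_y'])
for l in ['tray_lip','blank1_mid','hood']:
  print(l,[(np.round(x['point']),round(x['confidence'],2),at_d(c,x['point']),at_z(c,x['point'],.01)) for x in mark_of(l,'wrist')[:4]])
E
```

```text
[0.6064 0.1997 0.1852] [-3.1404  0.0006  3.0859]
[[ 0.0008 -0.9485 -0.3169  0.0823]
 [ 1.      0.0008  0.0002  0.0011]
 [ 0.0001 -0.3169  0.9485 -0.1175]
 [ 0.      0.      0.      1.    ]] 309.70691628693146 65.70646984690485
tray_lip [(array([198., 314.]), 0.98, array([0.6159, 0.2041, 0.0098]), array([0.6158, 0.2041, 0.01  ]))]
blank1_mid [(array([174.,  39.]), 0.67, array([ 0.5514, -0.0583,  0.0872]), array([ 0.5612, -0.1529,  0.01  ])), (array([278., 278.]), 0.59, array([0.6642, 0.1699, 0.0784]), array([0.7069, 0.1591, 0.01  ])), (array([336., 183.]), 0.23, array([0.5915, 0.1599, 0.2313]), array([0.8006, 0.0186, 0.01  ]))]
hood []
```

View pics/w1.png

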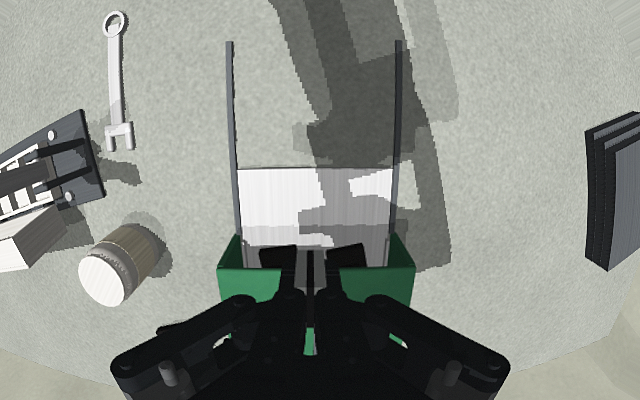

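The lip shows at (198,314), at about (0.616, 0.204, 0.010). I'll descend onto it.

Request:
{"fn": "drive_tool", "kwargs": {"steps": [{"tx":0.3,"ty":0.4,"tz":3,"ax":0,"ay":0,"az":0},{"tx":0,"ty":0,"tz":4,"ax":0,"ay":0,"az":0},{"tx":0,"ty":0,"tz":4,"ax":0,"ay":0,"az":0},{"tx":0,"ty":0,"tz":2.5,"ax":0,"ay":0,"az":0},{"tx":0,"ty":0,"tz":0.7,"ax":0,"ay":0,"az":0},{"tx":0,"ty":0,"tz":0.5,"ax":0,"ay":0,"az":0},{"tx":0,"ty":0,"tz":0.3,"ax":0,"ay":0,"az":0},{"tx":0,"ty":0,"tz":0.2,"ax":0,"ay":0,"az":0},{"tx":0,"ty":0,"tz":0,"ax":0,"ay":0,"az":0}]}}

```text
clock: 4.6
tcp_pos: [0.6015, 0.2071, 0.0354]
tcp_rot: [3.141, 0.002, 3.09]
wrist_force: [-0.1, -1.1, 0.3]
finger_gap: -0.0002
grip_force: 0.0
```

Request:
{"fn": "drive_tool", "kwargs": {"steps": [{"tx":0,"ty":0,"tz":0.2,"ax":0,"ay":0,"az":0},{"tx":0,"ty":0,"tz":0.2,"ax":0,"ay":0,"az":0},{"tx":0,"ty":0,"tz":0,"ax":0,"ay":0,"az":0}]}}

```text
clock: 4.9
tcp_pos: [0.6039, 0.207, 0.035]
tcp_rot: [3.14, 0.008, 3.09]
wrist_force: [-2.0, -2.3, 17.7]
finger_gap: 0.0
grip_force: 8.6
```

Request:
{"fn": "drive_tool", "kwargs": {"steps": [{"tx":0.4,"ty":0,"tz":0,"ax":0,"ay":0,"az":0},{"tx":0.8,"ty":0,"tz":0,"ax":0,"ay":0,"az":0},{"tx":1,"ty":0,"tz":0,"ax":0,"ay":0,"az":0},{"tx":1,"ty":0,"tz":0,"ax":0,"ay":0,"az":0},{"tx":1,"ty":0,"tz":0,"ax":0,"ay":0,"az":0},{"tx":1,"ty":0,"tz":0,"ax":0,"ay":0,"az":0},{"tx":1,"ty":0,"tz":0,"ax":0,"ay":0,"az":0},{"tx":1,"ty":0,"tz":0,"ax":0,"ay":0,"az":0},{"tx":1,"ty":0,"tz":0,"ax":0,"ay":0,"az":0},{"tx":1,"ty":0,"tz":0,"ax":0,"ay":0,"az":0},{"tx":1,"ty":0,"tz":0,"ax":0,"ay":0,"az":0},{"tx":1,"ty":0,"tz":0,"ax":0,"ay":0,"az":0},{"tx":1,"ty":0,"tz":0,"ax":0,"ay":0,"az":0},{"tx":1,"ty":0,"tz":0,"ax":0,"ay":0,"az":0},{"tx":1,"ty":0,"tz":0,"ax":0,"ay":0,"az":0},{"tx":1,"ty":0,"tz":0,"ax":0,"ay":0,"az":0},{"tx":0.8,"ty":0,"tz":0,"ax":0,"ay":0,"az":0},{"tx":0.4,"ty":0,"tz":0,"ax":0,"ay":0,"az":0},{"tx":0,"ty":0,"tz":0,"ax":0,"ay":0,"az":0}]}}

```text
clock: 6.8
tcp_pos: [0.4397, 0.2147, 0.0349]
tcp_rot: [3.141, 0.007, 3.092]
wrist_force: [-2.0, -10.2, 31.6]
finger_gap: 0.0
grip_force: 15.9
```

```bash
python3 - <<'E'
from h import *
np.set_printoptions(precision=4,suppress=True)
c=cam('wrist'); save(c,'w2')
for l in ['tray_lip','blank1_mid']:
  print(l,[(np.round(x['point']),round(x['confidence'],2),at_d(c,x['point'])) for x in mark_of(l,'wrist')[:5]])
c=cam('side'); save(c,'s2')
for l in ['tray_lip','blank1_mid']:
  print(l,[(np.round(x['point']),round(x['confidence'],2),at_d(c,x['point'])) for x in mark_of(l,'side')[:5]])
E
```

```text
tray_lip []
blank1_mid []
tray_lip [(array([214., 213.]), 0.97, array([0.455 , 0.2072, 0.0103]))]
blank1_mid [(array([204., 244.]), 0.61, array([0.5215, 0.1602, 0.0364])), (array([226., 306.]), 0.55, array([ 0.5427, -0.0742,  0.0779])), (array([196., 268.]), 0.2, array([0.5923, 0.156 , 0.0411]))]
```

Request:
{"fn": "drive_tool", "kwargs": {"steps": [{"tx":0,"ty":0,"tz":-1,"ax":0,"ay":0,"az":0},{"tx":0,"ty":0,"tz":-3,"ax":0,"ay":0,"az":0},{"tx":0,"ty":0,"tz":-4,"ax":0,"ay":0,"az":0},{"tx":0,"ty":0,"tz":-4,"ax":0,"ay":0,"az":0},{"tx":-2.5,"ty":-0.2,"tz":-2.5,"ax":0,"ay":0,"az":0},{"tx":-3,"ty":-0.2,"tz":-2.5,"ax":0,"ay":0,"az":0},{"tx":-3,"ty":-0.2,"tz":-2.5,"ax":0,"ay":0,"az":0},{"tx":-3,"ty":-0.2,"tz":-2,"ax":0,"ay":0,"az":0},{"tx":-3,"ty":-0.2,"tz":0,"ax":0,"ay":0,"az":0},{"tx":-2.5,"ty":0,"tz":0,"ax":0,"ay":0,"az":0},{"tx":0,"ty":0,"tz":0,"ax":0,"ay":0,"az":0}], "gripper": 0.5}}

```text
clock: 8.2
tcp_pos: [0.6091, 0.196, 0.2453]
tcp_rot: [3.141, 0.002, 3.088]
wrist_force: [-0.0, 0.3, 0.2]
finger_gap: 0.0425
grip_force: 0.0
```

```bash
cat > bl.py <<'E'
from h import *
np.set_printoptions(precision=4,suppress=True)
def blanks(c):
    "bosses: cluster points 30..40mm above tray"
    P=cloud(c,np.ones((400,640),bool))
    m=(P[:,0]>.44)&(P[:,0]<.66)&(P[:,1]>.11)&(P[:,1]<.30)&(P[:,2]>.043)&(P[:,2]<.056)
    m2=(P[:,0]>.44)&(P[:,0]<.66)&(P[:,1]>.11)&(P[:,1]<.30)&(P[:,2]>.0195)&(P[:,2]<.056)
    out=[]
    for z0,mm in ((.05,m),(.022,m2)):
        q=P[mm]; g=np.zeros((240,220),np.uint8)
        g[((q[:,0]-.44)*1000).astype(int),((q[:,1]-.10)*1000).astype(int)]=255
        g=cv2.morphologyEx(g,cv2.MORPH_CLOSE,np.ones((5,5)))
        n,L,st,ce=cv2.connectedComponentsWithStats(g)
        for i in range(1,n):
            if st[i,4]<150: continue
            r=cv2.minAreaRect(np.argwhere(L==i).astype(np.float32))
            print(z0,np.array(r[0])/1000+[.44,.10],r[1],r[2])
E
python3 - <<'E'
from bl import *
c=cam('wrist'); save(c,'w3'); blanks(c)
for l in ['tray_lip','blank1_mid']:
  print(l,[(np.round(x['point']),round(x['confidence'],2),at_d(c,x['point'])) for x in mark_of(l,'wrist')[:6]])
E
```

```text
0.05 [0.5318 0.1722] (25.243267059326172, 25.57367706298828) 7.594643592834473
0.05 [0.5351 0.2433] (24.331050872802734, 25.153045654296875) 9.462322235107422
0.05 [0.6047 0.1648] (24.682910919189453, 25.055015563964844) 7.125016689300537
0.022 [0.5314 0.1725] (56.90058135986328, 40.32075881958008) 5.572197437286377
0.022 [0.5356 0.2436] (56.7176513671875, 41.42854309082031) 9.462323188781738
0.022 [0.6048 0.1651] (56.5062255859375, 41.38417053222656) 5.440331935882568
0.022 [0.6471 0.2034] (153.208984375, 4.9315972328186035) 87.04922485351562
tray_lip [(array([ 38., 319.]), 0.71, array([0.4517, 0.2155, 0.0097])), (array([178., 281.]), 0.59, array([0.6014, 0.1675, 0.0496]))]
blank1_mid [(array([107., 281.]), 0.9, array([0.529 , 0.1728, 0.0503])), (array([111., 350.]), 0.24, array([0.5365, 0.2415, 0.0497]))]
```

View pics/w3.png

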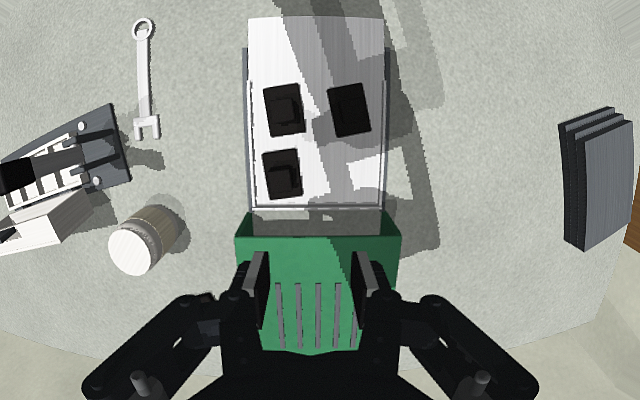

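Three blanks show, at (107,281), (111,350) and (178,281). The depth fits match the given sizes. The rest of the tray is empty, and all three yaws are about 0.1–0.16, close to the mould's. I'll grasp the back blank first.

Request:
{"fn": "drive_tool", "kwargs": {"steps": [{"tx":0.3,"ty":-1.5,"tz":0,"ax":0,"ay":0,"az":-0.077},{"tx":0.4,"ty":-1.5,"tz":0,"ax":0,"ay":0,"az":-0.077},{"tx":0,"ty":0,"tz":4,"ax":0,"ay":0,"az":0},{"tx":0,"ty":0,"tz":4,"ax":0,"ay":0,"az":0},{"tx":0,"ty":0,"tz":4,"ax":0,"ay":0,"az":0},{"tx":0,"ty":0,"tz":3,"ax":0,"ay":0,"az":0},{"tx":0,"ty":0,"tz":0,"ax":0,"ay":0,"az":0},{"tx":0,"ty":0,"tz":0,"ax":0,"ay":0,"az":0}]}}

```text
clock: 9.15
tcp_pos: [0.5988, 0.1669, 0.0962]
tcp_rot: [3.141, 0.0, -3.039]
wrist_force: [-0.9, 0.0, -0.3]
finger_gap: 0.0425
grip_force: 0.0
```

Request:
{"fn": "drive_tool", "kwargs": {"steps": [{"tx":-0.57,"ty":-0.25,"tz":0.5,"ax":0,"ay":0,"az":0},{"tx":0,"ty":0,"tz":1.5,"ax":0,"ay":0,"az":0},{"tx":0,"ty":0,"tz":1.5,"ax":0,"ay":0,"az":0},{"tx":0,"ty":0,"tz":0.7,"ax":0,"ay":0,"az":0},{"tx":0,"ty":0,"tz":0,"ax":0,"ay":0,"az":0},{"tx":0,"ty":0,"tz":0,"ax":0,"ay":0,"az":0}]}}

```text
clock: 9.75
tcp_pos: [0.6058, 0.1649, 0.0544]
tcp_rot: [3.141, 0.002, -3.039]
wrist_force: [0.2, 0.2, 0.3]
finger_gap: 0.0426
grip_force: 0.0
```

Request:
{"fn": "drive_tool", "kwargs": {"steps": [{"tx":0,"ty":0,"tz":0,"ax":0,"ay":0,"az":0},{"tx":0,"ty":0,"tz":0,"ax":0,"ay":0,"az":0},{"tx":0,"ty":0,"tz":0,"ax":0,"ay":0,"az":0},{"tx":0,"ty":0,"tz":0,"ax":0,"ay":0,"az":0},{"tx":0,"ty":0,"tz":0,"ax":0,"ay":0,"az":0}], "gripper": 1, "grip_force": 30}}

```text
clock: 10.25
tcp_pos: [0.6058, 0.1649, 0.0545]
tcp_rot: [3.141, 0.002, -3.039]
wrist_force: [-0.1, -0.5, 6.4]
finger_gap: 0.0234
grip_force: 30.9
```

Request:
{"fn": "drive_tool", "kwargs": {"steps": [{"tx":0,"ty":0,"tz":-2,"ax":0,"ay":0,"az":0},{"tx":0,"ty":0,"tz":-4,"ax":0,"ay":0,"az":0},{"tx":0,"ty":0,"tz":-4,"ax":0,"ay":0,"az":0},{"tx":0,"ty":0,"tz":-4,"ax":0,"ay":0,"az":0},{"tx":0,"ty":0,"tz":-4,"ax":0,"ay":0,"az":0},{"tx":0,"ty":-1,"tz":-4,"ax":0,"ay":0,"az":-0.04},{"tx":0.2,"ty":-2.5,"tz":-2,"ax":0,"ay":0,"az":0},{"tx":0.2,"ty":-4,"tz":0,"ax":0,"ay":0,"az":0},{"tx":0.2,"ty":-4,"tz":0,"ax":0,"ay":0,"az":0},{"tx":0.3,"ty":-4,"tz":0,"ax":0,"ay":0,"az":0},{"tx":0.3,"ty":-4,"tz":0,"ax":0,"ay":0,"az":0},{"tx":0.3,"ty":-4,"tz":0,"ax":0,"ay":0,"az":0},{"tx":0.3,"ty":-4,"tz":0,"ax":0,"ay":0,"az":0},{"tx":0.3,"ty":-4,"tz":0,"ax":0,"ay":0,"az":0},{"tx":0.3,"ty":-4,"tz":0,"ax":0,"ay":0,"az":0},{"tx":0.2,"ty":-3,"tz":0,"ax":0,"ay":0,"az":0},{"tx":0,"ty":-1,"tz":0,"ax":0,"ay":0,"az":0},{"tx":0,"ty":0,"tz":0,"ax":0,"ay":0,"az":0},{"tx":0,"ty":0,"tz":0,"ax":0,"ay":0,"az":0}]}}

```text
clock: 12.15
tcp_pos: [0.6347, -0.229, 0.2929]
tcp_rot: [3.14, -0.001, -2.999]
wrist_force: [-0.6, -0.3, -0.7]
finger_gap: 0.0234
grip_force: 30.1
```

```bash
python3 - <<'E'
from bl import *
print(sense()['tcp_pos'],sense()['tcp_rot'],sense()['finger_gap'])
c=cam('wrist'); save(c,'w4')
for l in ['pocket1','lid_tab','lid_hinge','clamp_hinge','clamp_grip','mould']:
  print(l,[(np.round(x['point']),round(x['confidence'],2),at_d(c,x['point'])) for x in mark_of(l,'wrist')[:6]])
P=cloud(c,np.ones((400,640),bool))
m=(P[:,0]>.49)&(P[:,0]<.66)&(P[:,1]>-.40)&(P[:,1]<-.05)&(P[:,2]>.0235)&(P[:,2]<.030)
q=P[m]; r=cv2.minAreaRect((q[:,:2]*1000).astype(np.float32)); print('walls',len(q),r)
m=(P[:,0]>.44)&(P[:,0]<.70)&(P[:,1]>-.42)&(P[:,1]<-.0)&(P[:,2]>.010)&(P[:,2]<.018)
q=P[m]; g=np.zeros((280,440),np.uint8); g[((q[:,0]-.44)*1000).astype(int),((q[:,1]+.42)*1000).astype(int)]=255
g=cv2.morphologyEx(g,cv2.MORPH_CLOSE,np.ones((3,3)))
n,L,st,ce=cv2.connectedComponentsWithStats(g)
for i in range(1,n):
    if st[i,4]<500: continue
    r=cv2.minAreaRect(np.argwhere(L==i).astype(np.float32)); print('floor',st[i,4],np.array(r[0])/1000+[.44,-.42],r[1],r[2])
# held blank
E
```

```text
[ 0.6347 -0.229   0.2929] [ 3.14   -0.0007 -2.9989] 0.02339022809093438
pocket1 [(array([122., 377.]), 0.83, array([ 0.5615, -0.151 ,  0.0138])), (array([120., 297.]), 0.77, array([ 0.576 , -0.252 ,  0.0141])), (array([120., 250.]), 0.68, array([ 0.5827, -0.3128,  0.0138])), (array([119., 337.]), 0.61, array([ 0.5669, -0.2018,  0.0136]))]
lid_tab [(array([193., 315.]), 0.84, array([ 0.631 , -0.223 ,  0.1411]))]
lid_hinge [(array([155., 316.]), 0.97, array([ 0.6152, -0.2227,  0.0291]))]
clamp_hinge [(array([131., 461.]), 0.97, array([ 0.5508, -0.0695,  0.0904]))]
clamp_grip [(array([288., 434.]), 0.23, array([0.7978, 0.0003, 0.014 ]))]
mould [(array([121., 337.]), 0.84, array([ 0.5693, -0.2016,  0.0142])), (array([111., 582.]), 0.72, array([0.4525, 0.2186, 0.0103]))]
walls 3705 ((585.210205078125, -204.71836853027344), (104.99662017822266, 262.85394287109375), 8.22022819519043)
floor 2997 [ 0.5606 -0.1499] (65.90235900878906, 47.80042266845703) 8.13010311126709
floor 3108 [ 0.5685 -0.2028] (66.41455841064453, 48.507728576660156) 8.32564926147461
floor 3158 [ 0.5756 -0.2564] (65.71469116210938, 48.96625518798828) 8.325650215148926
floor 3049 [ 0.5836 -0.31  ] (65.6930160522461, 47.96826171875) 6.981057643890381
```

View pics/w4.png

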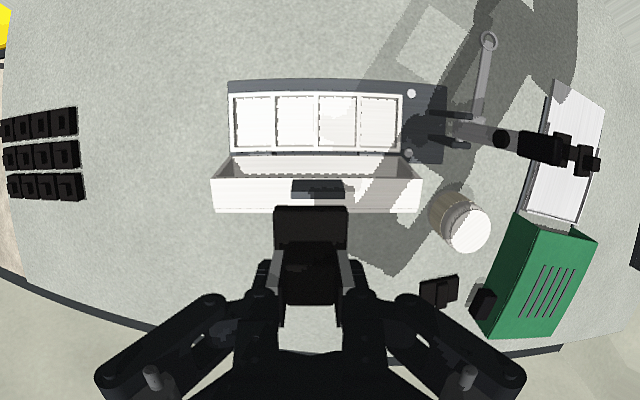

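Pockets are now well fitted: row centre (0.572, -0.230), yaw 0.143. The held blank sits level below the pads. I'll place it in the pocket farthest from the clamp.

Request:
{"fn": "drive_tool", "kwargs": {"steps": [{"tx":2,"ty":-2.4,"tz":0,"ax":0,"ay":0,"az":0},{"tx":2,"ty":-2.4,"tz":0,"ax":0,"ay":0,"az":0},{"tx":2.15,"ty":-2.5,"tz":1,"ax":0,"ay":0,"az":0},{"tx":0,"ty":0,"tz":3,"ax":0,"ay":0,"az":0},{"tx":0,"ty":0,"tz":4,"ax":0,"ay":0,"az":0},{"tx":0,"ty":0,"tz":4,"ax":0,"ay":0,"az":0},{"tx":0,"ty":0,"tz":4,"ax":0,"ay":0,"az":0},{"tx":0,"ty":0,"tz":3,"ax":0,"ay":0,"az":0},{"tx":0,"ty":0,"tz":1.8,"ax":0,"ay":0,"az":0},{"tx":0,"ty":0,"tz":0,"ax":0,"ay":0,"az":0},{"tx":0,"ty":0,"tz":0,"ax":0,"ay":0,"az":0}]}}

```text
clock: 13.6
tcp_pos: [0.5848, -0.311, 0.0858]
tcp_rot: [-3.141, 0.001, -2.999]
wrist_force: [0.2, 0.3, -0.7]
finger_gap: 0.0237
grip_force: 30.1
```

Within 1 mm. Lower it, then open to about 43 mm.

Request:
{"fn": "drive_tool", "kwargs": {"steps": [{"tx":0.05,"ty":0.1,"tz":1,"ax":0,"ay":0,"az":0},{"tx":0,"ty":0,"tz":0.8,"ax":0,"ay":0,"az":0},{"tx":0,"ty":0,"tz":0.5,"ax":0,"ay":0,"az":0},{"tx":0,"ty":0,"tz":0.3,"ax":0,"ay":0,"az":0},{"tx":0,"ty":0,"tz":0,"ax":0,"ay":0,"az":0}]}}

```text
clock: 14.1
tcp_pos: [0.5837, -0.3101, 0.0591]
tcp_rot: [3.141, -0.0, -2.999]
wrist_force: [-0.8, 0.6, -1.9]
finger_gap: 0.0238
grip_force: 30.2
```

Request:
{"fn": "drive_tool", "kwargs": {"steps": [{"tx":0,"ty":0,"tz":0,"ax":0,"ay":0,"az":0},{"tx":0,"ty":0,"tz":0,"ax":0,"ay":0,"az":0},{"tx":0,"ty":0,"tz":0,"ax":0,"ay":0,"az":0},{"tx":0,"ty":0,"tz":-2,"ax":0,"ay":0,"az":0},{"tx":0,"ty":0,"tz":-4,"ax":0,"ay":0,"az":0},{"tx":0,"ty":0,"tz":-4,"ax":0,"ay":0,"az":0},{"tx":0,"ty":0,"tz":-4,"ax":0,"ay":0,"az":0},{"tx":0,"ty":0,"tz":-4,"ax":0,"ay":0,"az":0},{"tx":-2,"ty":3,"tz":-3,"ax":0,"ay":0,"az":0},{"tx":-2,"ty":3,"tz":0,"ax":0,"ay":0,"az":0},{"tx":-2,"ty":3,"tz":0,"ax":0,"ay":0,"az":0},{"tx":0,"ty":0,"tz":0,"ax":0,"ay":0,"az":0}], "gripper": 0.5}}

```text
clock: 15.3
tcp_pos: [0.6319, -0.2086, 0.2697]
tcp_rot: [3.14, 0.002, -2.995]
wrist_force: [0.3, 0.7, -0.2]
finger_gap: 0.0424
grip_force: 0.0
```

```bash
cat > mb.py <<'E'
from bl import *
C0=np.array([.5721,-.2298]); yw=.143
def inmould(c):
    P=cloud(c,np.ones((400,640),bool))
    d=P[:,:2]-C0; X=d[:,0]*np.cos(yw)+d[:,1]*np.sin(yw); Y=-d[:,0]*np.sin(yw)+d[:,1]*np.cos(yw)
    for z0,z1 in ((.048,.062),(.022,.0615)):
        m=(abs(X)<(.036 if z0>.03 else .030))&(abs(Y)<.108)&(P[:,2]>z0)&(P[:,2]<z1)
        g=np.zeros((80,220),np.uint8); g[((X[m]+.04)*1000).astype(int),((Y[m]+.11)*1000).astype(int)]=255
        g=cv2.morphologyEx(g,cv2.MORPH_CLOSE,np.ones((3,3)))
        if z0<.03: g=cv2.morphologyEx(g,cv2.MORPH_OPEN,np.ones((9,9)))
        n,L,st,ce=cv2.connectedComponentsWithStats(g)
        for i in range(1,n):
            if st[i,4]<150: continue
            r=cv2.minAreaRect(np.argwhere(L==i).astype(np.float32))
            k=m.copy(); k[m]=L[((X[m]+.04)*1000).astype(int),((Y[m]+.11)*1000).astype(int)]==i
            q=P[k]; A=np.c_[q[:,:2],np.ones(len(q))]; co=np.linalg.lstsq(A,q[:,2],rcond=None)[0] if z0>.03 else ['']
            print(z0,'mould xy mm',np.array(r[0])-[40,110],r[1],r[2],'z',np.median(q[:,2]),'tilt',co[:2])
E
python3 - <<'E'
from mb import *
print(sense()['tcp_pos'],sense()['finger_gap'])
inmould(cam('wrist'))
E
```

```text
[ 0.6319 -0.2086  0.2697] 0.04237450705576391
0.048 mould xy mm [ -1.  -80.5] (25.0, 24.0) 90.0 z 0.05360645498219216 tilt [ 0.0076 -0.0348]
0.022 mould xy mm [ -0.5 -79.5] (39.0, 57.0) 90.0 z 0.02643457494580914 tilt ['']
```

Request:
{"fn": "drive_tool", "kwargs": {"steps": [{"tx":-0.1,"ty":2,"tz":-2,"ax":0,"ay":0,"az":0},{"tx":-0.3,"ty":4,"tz":0,"ax":0,"ay":0,"az":0},{"tx":-0.3,"ty":4,"tz":0,"ax":0,"ay":0,"az":0},{"tx":-0.3,"ty":4,"tz":0,"ax":0,"ay":0,"az":0},{"tx":-0.4,"ty":4,"tz":0,"ax":0,"ay":0,"az":0},{"tx":-0.4,"ty":4,"tz":0,"ax":0,"ay":0,"az":0},{"tx":-0.4,"ty":4,"tz":0,"ax":0,"ay":0,"az":0},{"tx":-0.4,"ty":4,"tz":0,"ax":0,"ay":0,"az":0},{"tx":-0.3,"ty":4,"tz":0,"ax":0,"ay":0,"az":0},{"tx":-0.3,"ty":4,"tz":0,"ax":0,"ay":0,"az":0},{"tx":-0.2,"ty":2,"tz":2,"ax":0,"ay":0,"az":0},{"tx":0,"ty":0,"tz":0,"ax":0,"ay":0,"az":0}]}}

```text
clock: 16.55
tcp_pos: [0.606, 0.1895, 0.2666]
tcp_rot: [-3.141, -0.005, -2.997]
wrist_force: [-1.5, -1.4, -1.2]
finger_gap: 0.0425
grip_force: 0.0
```

```bash
python3 - <<'E'
from bl import *
print(sense()['tcp_pos'],sense()['tcp_rot'])
blanks(cam('wrist'))
E
```

```text
[0.606  0.1895 0.2666] [-3.1412 -0.0049 -2.9969]
0.05 [0.5328 0.1721] (24.748737335205078, 24.607318878173828) 8.13010311126709
0.05 [0.5352 0.243 ] (24.31839942932129, 24.318401336669922) 11.309932708740234
0.022 [0.5314 0.1721] (56.81766891479492, 40.09196853637695) 6.115502834320068
0.022 [0.5352 0.2435] (56.1632080078125, 41.01765060424805) 10.885527610778809
0.022 [0.6467 0.2035] (153.11097717285156, 5.023211479187012) 87.22083282470703
```

Request:
{"fn": "drive_tool", "kwargs": {"steps": [{"tx":3,"ty":3.2,"tz":0,"ax":0,"ay":0,"az":-0.03},{"tx":3,"ty":3.3,"tz":1,"ax":0,"ay":0,"az":0},{"tx":0,"ty":0,"tz":4,"ax":0,"ay":0,"az":0},{"tx":0,"ty":0,"tz":4,"ax":0,"ay":0,"az":0},{"tx":0,"ty":0,"tz":4,"ax":0,"ay":0,"az":0},{"tx":0,"ty":0,"tz":4,"ax":0,"ay":0,"az":0},{"tx":0,"ty":0,"tz":0,"ax":0,"ay":0,"az":0},{"tx":0,"ty":0,"tz":0,"ax":0,"ay":0,"az":0}]}}

```text
clock: 17.4
tcp_pos: [0.5389, 0.2419, 0.1003]
tcp_rot: [-3.141, 0.001, -2.971]
wrist_force: [1.3, 0.1, 1.5]
finger_gap: 0.0424
grip_force: 0.0
```

Request:
{"fn": "drive_tool", "kwargs": {"steps": [{"tx":0.32,"ty":0.2,"tz":0.8,"ax":0,"ay":0,"az":0},{"tx":0,"ty":0,"tz":1.5,"ax":0,"ay":0,"az":0},{"tx":0,"ty":0,"tz":1.5,"ax":0,"ay":0,"az":0},{"tx":0,"ty":0,"tz":0.8,"ax":0,"ay":0,"az":0},{"tx":0,"ty":0,"tz":0,"ax":0,"ay":0,"az":0},{"tx":0,"ty":0,"tz":0,"ax":0,"ay":0,"az":0}]}}

```text
clock: 18.0
tcp_pos: [0.535, 0.2447, 0.0544]
tcp_rot: [3.141, 0.002, -2.969]
wrist_force: [1.4, 0.1, -0.5]
finger_gap: 0.0425
grip_force: 0.0
```

Request:
{"fn": "drive_tool", "kwargs": {"steps": [{"tx":0,"ty":0,"tz":0,"ax":0,"ay":0,"az":0},{"tx":0,"ty":0,"tz":0,"ax":0,"ay":0,"az":0},{"tx":0,"ty":0,"tz":0,"ax":0,"ay":0,"az":0},{"tx":0,"ty":0,"tz":0,"ax":0,"ay":0,"az":0},{"tx":0,"ty":0,"tz":0,"ax":0,"ay":0,"az":0}], "gripper": 1, "grip_force": 30}}

```text
clock: 18.5
tcp_pos: [0.5351, 0.2448, 0.0545]
tcp_rot: [3.141, 0.002, -2.969]
wrist_force: [-1.1, -1.3, 5.8]
finger_gap: 0.0235
grip_force: 30.1
```

Request:
{"fn": "drive_tool", "kwargs": {"steps": [{"tx":0,"ty":0,"tz":-2,"ax":0,"ay":0,"az":0},{"tx":0,"ty":0,"tz":-4,"ax":0,"ay":0,"az":0},{"tx":0,"ty":0,"tz":-4.5,"ax":0,"ay":0,"az":0},{"tx":0,"ty":0,"tz":-4.5,"ax":0,"ay":0,"az":0},{"tx":0,"ty":0,"tz":-4.5,"ax":0,"ay":0,"az":0.03},{"tx":0.2,"ty":-2.1,"tz":-3.5,"ax":0,"ay":0,"az":0},{"tx":0.2,"ty":-4,"tz":-1.5,"ax":0,"ay":0,"az":0},{"tx":0.2,"ty":-4,"tz":0,"ax":0,"ay":0,"az":0},{"tx":0.2,"ty":-4,"tz":0,"ax":0,"ay":0,"az":0},{"tx":0.3,"ty":-4,"tz":0,"ax":0,"ay":0,"az":0},{"tx":0.3,"ty":-4,"tz":0,"ax":0,"ay":0,"az":0},{"tx":0.3,"ty":-4,"tz":0,"ax":0,"ay":0,"az":0},{"tx":0.3,"ty":-4,"tz":0,"ax":0,"ay":0,"az":0},{"tx":0.3,"ty":-4,"tz":0,"ax":0,"ay":0,"az":0},{"tx":0.3,"ty":-4,"tz":0,"ax":0,"ay":0,"az":0},{"tx":0.2,"ty":-4,"tz":0,"ax":0,"ay":0,"az":0},{"tx":0.2,"ty":-4,"tz":0,"ax":0,"ay":0,"az":0},{"tx":0.1,"ty":-4,"tz":0,"ax":0,"ay":0,"az":0},{"tx":0,"ty":0,"tz":0,"ax":0,"ay":0,"az":0},{"tx":0,"ty":0,"tz":0,"ax":0,"ay":0,"az":0}]}}

```text
clock: 20.5
tcp_pos: [0.5743, -0.2564, 0.2974]
tcp_rot: [3.14, -0.001, -3.001]
wrist_force: [-0.8, 0.9, 0.6]
finger_gap: 0.0233
grip_force: 29.8
```

Request:
{"fn": "drive_tool", "kwargs": {"steps": [{"tx":-0.1,"ty":0,"tz":1.2,"ax":0,"ay":0,"az":0},{"tx":0,"ty":0,"tz":4,"ax":0,"ay":0,"az":0},{"tx":0,"ty":0,"tz":4,"ax":0,"ay":0,"az":0},{"tx":0,"ty":0,"tz":4,"ax":0,"ay":0,"az":0},{"tx":0,"ty":0,"tz":4,"ax":0,"ay":0,"az":0},{"tx":0,"ty":0,"tz":3,"ax":0,"ay":0,"az":0},{"tx":0,"ty":0,"tz":1,"ax":0,"ay":0,"az":0},{"tx":0,"ty":0,"tz":0,"ax":0,"ay":0,"az":0},{"tx":0,"ty":0,"tz":0,"ax":0,"ay":0,"az":0}]}}

```text
clock: 21.4
tcp_pos: [0.5767, -0.2555, 0.0877]
tcp_rot: [-3.14, 0.002, -2.998]
wrist_force: [0.4, 1.2, 0.6]
finger_gap: 0.0233
grip_force: 29.7
```

Request:
{"fn": "drive_tool", "kwargs": {"steps": [{"tx":0.05,"ty":-0.05,"tz":1.2,"ax":0,"ay":0,"az":0},{"tx":0,"ty":0,"tz":0.8,"ax":0,"ay":0,"az":0},{"tx":0,"ty":0,"tz":0.5,"ax":0,"ay":0,"az":0},{"tx":0,"ty":0,"tz":0.3,"ax":0,"ay":0,"az":0},{"tx":0,"ty":0,"tz":0,"ax":0,"ay":0,"az":0}]}}

```text
clock: 21.9
tcp_pos: [0.5752, -0.2564, 0.0585]
tcp_rot: [3.142, 0.0, -3.0]
wrist_force: [-1.5, 0.2, 1.0]
finger_gap: 0.0235
grip_force: 30.0
```

Request:
{"fn": "drive_tool", "kwargs": {"steps": [{"tx":0,"ty":0,"tz":0,"ax":0,"ay":0,"az":0},{"tx":0,"ty":0,"tz":0,"ax":0,"ay":0,"az":0},{"tx":0,"ty":0,"tz":0,"ax":0,"ay":0,"az":0},{"tx":0,"ty":0,"tz":-2,"ax":0,"ay":0,"az":0},{"tx":0,"ty":0,"tz":-4,"ax":0,"ay":0,"az":0},{"tx":0,"ty":0,"tz":-4,"ax":0,"ay":0,"az":0},{"tx":0,"ty":0,"tz":-4,"ax":0,"ay":0,"az":0},{"tx":0,"ty":0,"tz":-4,"ax":0,"ay":0,"az":0},{"tx":-2,"ty":2,"tz":-3,"ax":0,"ay":0,"az":0},{"tx":-2,"ty":2,"tz":-1,"ax":0,"ay":0,"az":0},{"tx":-2,"ty":1,"tz":0,"ax":0,"ay":0,"az":0},{"tx":0,"ty":0,"tz":0,"ax":0,"ay":0,"az":0}], "gripper": 0.5}}

```text
clock: 23.1
tcp_pos: [0.6293, -0.1965, 0.2785]
tcp_rot: [3.142, 0.002, -2.997]
wrist_force: [-0.2, 0.3, -0.2]
finger_gap: 0.043
grip_force: 0.0
```

```bash
python3 - <<'E'
from mb import *
print(sense()['tcp_pos'],sense()['finger_gap'])
inmould(cam('wrist'))
E
```

```text
[ 0.6293 -0.1965  0.2785] 0.042978226834212006
0.048 mould xy mm [ -0.5 -80. ] (24.0, 23.0) 90.0 z 0.05361893764262768 tilt [-0.0052 -0.038 ]
0.048 mould xy mm [ -0.5 -26. ] (24.0, 23.0) 90.0 z 0.05365343575537085 tilt [ 0.0036 -0.0081]
0.022 mould xy mm [ -1.5 -21.5] (47.0, 55.0) 90.0 z 0.026323761603196244 tilt ['']
0.022 mould xy mm [ -1. -80.] (40.0, 54.0) 90.0 z 0.026432244446992437 tilt ['']
```

Request:
{"fn": "drive_tool", "kwargs": {"steps": [{"tx":-0.1,"ty":2,"tz":-1.2,"ax":0,"ay":0,"az":0},{"tx":-0.3,"ty":4,"tz":0,"ax":0,"ay":0,"az":0},{"tx":-0.3,"ty":4,"tz":0,"ax":0,"ay":0,"az":0},{"tx":-0.3,"ty":4,"tz":0,"ax":0,"ay":0,"az":0},{"tx":-0.4,"ty":4,"tz":0,"ax":0,"ay":0,"az":0},{"tx":-0.4,"ty":4,"tz":0,"ax":0,"ay":0,"az":0},{"tx":-0.4,"ty":4,"tz":0,"ax":0,"ay":0,"az":0},{"tx":-0.4,"ty":4,"tz":0,"ax":0,"ay":0,"az":0},{"tx":-0.3,"ty":4,"tz":0,"ax":0,"ay":0,"az":0},{"tx":-0.3,"ty":3,"tz":0,"ax":0,"ay":0,"az":0},{"tx":-0.2,"ty":1.5,"tz":2,"ax":0,"ay":0,"az":0},{"tx":0,"ty":0,"tz":0,"ax":0,"ay":0,"az":0}]}}

```text
clock: 24.35
tcp_pos: [0.6045, 0.189, 0.2683]
tcp_rot: [-3.141, -0.005, -2.997]
wrist_force: [0.2, -0.4, -1.0]
finger_gap: 0.0428
grip_force: 0.0
```

```bash
python3 - <<'E'
from bl import *
print(sense()['tcp_pos'],sense()['tcp_rot'])
blanks(cam('wrist'))
E
```

```text
[0.6045 0.189  0.2683] [-3.1414 -0.0052 -2.9969]
0.05 [0.5321 0.1722] (24.478992462158203, 24.87810707092285) 3.814074993133545
0.022 [0.5325 0.1722] (56.54094696044922, 40.417945861816406) 6.340191841125488
0.022 [0.6469 0.2025] (151.2040557861328, 5.352229595184326) 87.54597473144531
```

Request:
{"fn": "drive_tool", "kwargs": {"steps": [{"tx":3.8,"ty":-0.4,"tz":0,"ax":0,"ay":0,"az":0.04},{"tx":3.9,"ty":-0.4,"tz":0.8,"ax":0,"ay":0,"az":0},{"tx":0,"ty":0,"tz":4,"ax":0,"ay":0,"az":0},{"tx":0,"ty":0,"tz":4,"ax":0,"ay":0,"az":0},{"tx":0,"ty":0,"tz":4,"ax":0,"ay":0,"az":0},{"tx":0,"ty":0,"tz":4,"ax":0,"ay":0,"az":0},{"tx":0,"ty":0,"tz":0,"ax":0,"ay":0,"az":0},{"tx":0,"ty":0,"tz":0,"ax":0,"ay":0,"az":0}]}}

```text
clock: 25.2
tcp_pos: [0.5319, 0.1695, 0.1035]
tcp_rot: [-3.142, 0.001, -3.041]
wrist_force: [0.3, -0.8, 1.0]
finger_gap: 0.0424
grip_force: 0.0
```

Request:
{"fn": "drive_tool", "kwargs": {"steps": [{"tx":-0.05,"ty":0.27,"tz":1.1,"ax":0,"ay":0,"az":0},{"tx":0,"ty":0,"tz":1.5,"ax":0,"ay":0,"az":0},{"tx":0,"ty":0,"tz":1.5,"ax":0,"ay":0,"az":0},{"tx":0,"ty":0,"tz":0.8,"ax":0,"ay":0,"az":0},{"tx":0,"ty":0,"tz":0,"ax":0,"ay":0,"az":0},{"tx":0,"ty":0,"tz":0,"ax":0,"ay":0,"az":0}]}}

```text
clock: 25.8
tcp_pos: [0.5322, 0.1733, 0.0542]
tcp_rot: [3.141, 0.002, -3.039]
wrist_force: [-0.1, -0.8, 0.1]
finger_gap: 0.0429
grip_force: 0.0
```

Request:
{"fn": "drive_tool", "kwargs": {"steps": [{"tx":0,"ty":0,"tz":0,"ax":0,"ay":0,"az":0},{"tx":0,"ty":0,"tz":0,"ax":0,"ay":0,"az":0},{"tx":0,"ty":0,"tz":0,"ax":0,"ay":0,"az":0},{"tx":0,"ty":0,"tz":0,"ax":0,"ay":0,"az":0},{"tx":0,"ty":0,"tz":0,"ax":0,"ay":0,"az":0}], "gripper": 1, "grip_force": 30}}

```text
clock: 26.3
tcp_pos: [0.5322, 0.1733, 0.0544]
tcp_rot: [3.141, 0.002, -3.039]
wrist_force: [0.2, -1.0, 5.8]
finger_gap: 0.0235
grip_force: 30.1
```

Request:
{"fn": "drive_tool", "kwargs": {"steps": [{"tx":0,"ty":0,"tz":-2,"ax":0,"ay":0,"az":0},{"tx":0,"ty":0,"tz":-4,"ax":0,"ay":0,"az":0},{"tx":0,"ty":0,"tz":-4.5,"ax":0,"ay":0,"az":0},{"tx":0,"ty":0,"tz":-4.5,"ax":0,"ay":0,"az":0},{"tx":0,"ty":0,"tz":-4.5,"ax":0,"ay":0,"az":-0.04},{"tx":0.1,"ty":-1.75,"tz":-3.5,"ax":0,"ay":0,"az":0},{"tx":0.15,"ty":-4,"tz":-1.5,"ax":0,"ay":0,"az":0},{"tx":0.2,"ty":-4,"tz":0,"ax":0,"ay":0,"az":0},{"tx":0.2,"ty":-4,"tz":0,"ax":0,"ay":0,"az":0},{"tx":0.2,"ty":-4,"tz":0,"ax":0,"ay":0,"az":0},{"tx":0.2,"ty":-4,"tz":0,"ax":0,"ay":0,"az":0},{"tx":0.2,"ty":-4,"tz":0,"ax":0,"ay":0,"az":0},{"tx":0.2,"ty":-4,"tz":0,"ax":0,"ay":0,"az":0},{"tx":0.2,"ty":-4,"tz":0,"ax":0,"ay":0,"az":0},{"tx":0.1,"ty":-4,"tz":0,"ax":0,"ay":0,"az":0},{"tx":0,"ty":0,"tz":0,"ax":0,"ay":0,"az":0},{"tx":0,"ty":0,"tz":0,"ax":0,"ay":0,"az":0}]}}

```text
clock: 28.0
tcp_pos: [0.5672, -0.2036, 0.2975]
tcp_rot: [3.14, -0.001, -3.001]
wrist_force: [-0.5, 1.0, -1.0]
finger_gap: 0.0238
grip_force: 29.8
```

Request:
{"fn": "drive_tool", "kwargs": {"steps": [{"tx":-0.1,"ty":0.1,"tz":1.2,"ax":0,"ay":0,"az":0},{"tx":0,"ty":0,"tz":4,"ax":0,"ay":0,"az":0},{"tx":0,"ty":0,"tz":4,"ax":0,"ay":0,"az":0},{"tx":0,"ty":0,"tz":4,"ax":0,"ay":0,"az":0},{"tx":0,"ty":0,"tz":4,"ax":0,"ay":0,"az":0},{"tx":0,"ty":0,"tz":3,"ax":0,"ay":0,"az":0},{"tx":0,"ty":0,"tz":1,"ax":0,"ay":0,"az":0},{"tx":0,"ty":0,"tz":0,"ax":0,"ay":0,"az":0},{"tx":0,"ty":0,"tz":0,"ax":0,"ay":0,"az":0}]}}

```text
clock: 28.9
tcp_pos: [0.5695, -0.2017, 0.0876]
tcp_rot: [-3.141, 0.002, -2.998]
wrist_force: [0.0, -0.2, -0.7]
finger_gap: 0.0235
grip_force: 29.8
```

Request:
{"fn": "drive_tool", "kwargs": {"steps": [{"tx":0.05,"ty":-0.1,"tz":1.2,"ax":0,"ay":0,"az":0},{"tx":0,"ty":0,"tz":0.8,"ax":0,"ay":0,"az":0},{"tx":0,"ty":0,"tz":0.5,"ax":0,"ay":0,"az":0},{"tx":0,"ty":0,"tz":0.3,"ax":0,"ay":0,"az":0},{"tx":0,"ty":0,"tz":0,"ax":0,"ay":0,"az":0}]}}

```text
clock: 29.4
tcp_pos: [0.5682, -0.2031, 0.0585]
tcp_rot: [-3.142, 0.0, -3.0]
wrist_force: [0.4, 0.3, -0.1]
finger_gap: 0.0234
grip_force: 29.8
```

Request:
{"fn": "drive_tool", "kwargs": {"steps": [{"tx":0,"ty":0,"tz":0,"ax":0,"ay":0,"az":0},{"tx":0,"ty":0,"tz":0,"ax":0,"ay":0,"az":0},{"tx":0,"ty":0,"tz":0,"ax":0,"ay":0,"az":0},{"tx":0,"ty":0,"tz":-2,"ax":0,"ay":0,"az":0},{"tx":0,"ty":0,"tz":-4,"ax":0,"ay":0,"az":0},{"tx":0,"ty":0,"tz":-4,"ax":0,"ay":0,"az":0},{"tx":0,"ty":0,"tz":-4,"ax":0,"ay":0,"az":0},{"tx":0,"ty":0,"tz":-4,"ax":0,"ay":0,"az":0},{"tx":-2,"ty":-1,"tz":-3,"ax":0,"ay":0,"az":0},{"tx":-2,"ty":-1,"tz":0,"ax":0,"ay":0,"az":0},{"tx":-2.5,"ty":0,"tz":0,"ax":0,"ay":0,"az":0},{"tx":0,"ty":0,"tz":0,"ax":0,"ay":0,"az":0}], "gripper": 0.5}}

```text
clock: 30.6
tcp_pos: [0.6374, -0.2134, 0.2677]
tcp_rot: [3.141, 0.002, -2.999]
wrist_force: [0.1, -0.0, -0.7]
finger_gap: 0.0428
grip_force: 0.0
```

```bash
python3 - <<'E'
from mb import *
print(sense()['tcp_pos'],sense()['finger_gap'])
c=cam('wrist'); save(c,'w5'); inmould(c)
for l in ['lid_tab','lid_hinge','clamp_hinge','clamp_grip','blank1_mid']:
  print(l,[(np.round(x['point']),round(x['confidence'],2),at_d(c,x['point'])) for x in mark_of(l,'wrist')[:6]])
P=cloud(c,np.ones((400,640),bool))
d=P[:,:2]-C0; X=d[:,0]*np.cos(yw)+d[:,1]*np.sin(yw); Y=-d[:,0]*np.sin(yw)+d[:,1]*np.cos(yw)
m=(abs(Y)<.03)&(X>.04)&(X<.1)&(P[:,2]>.1)&(P[:,2]<.2)
for z in (.105,.115,.125,.135,.14):
    k=m&(abs(P[:,2]-z)<.005); print(z,k.sum(),np.percentile(X[k],[2,50,98]) if k.any() else '',np.percentile(Y[k],[2,50,98]) if k.any() else '')
s=cam('side'); P=cloud(s,np.ones((400,640),bool))
d=P[:,:2]-C0; X=d[:,0]*np.cos(yw)+d[:,1]*np.sin(yw); Y=-d[:,0]*np.sin(yw)+d[:,1]*np.cos(yw)
m=(abs(Y)<.03)&(X>.03)&(X<.1)&(P[:,2]>.1)&(P[:,2]<.2)
for z in (.105,.115,.125,.135,.14):
    k=m&(abs(P[:,2]-z)<.005); print(z,k.sum(),np.percentile(X[k],[2,50,98]) if k.any() else '',np.percentile(Y[k],[2,50,98]) if k.any() else '')
E
```

```text
[ 0.6374 -0.2134  0.2677] 0.042840110563023164
0.048 mould xy mm [ -1. -80.] (24.0, 24.0) 90.0 z 0.05376561070550029 tilt [ 0.0087 -0.0264]
0.048 mould xy mm [  0.5 -26. ] (24.0, 23.0) 90.0 z 0.053777989259813974 tilt [-0.0112 -0.0112]
0.048 mould xy mm [ 4. 30.] (24.0, 24.0) 90.0 z 0.053664552094339624 tilt [0.0106 0.002 ]
0.022 mould xy mm [  0.  -79.5] (39.0, 56.0) 90.0 z 0.02639217319552417 tilt ['']
0.022 mould xy mm [  0. -26.] (38.0, 56.0) 90.0 z 0.026310501695268385 tilt ['']
0.022 mould xy mm [ 3. 33.] (44.0, 52.0) 90.0 z 0.026260623247333137 tilt ['']
lid_tab [(array([113., 325.]), 0.52, array([ 0.5636, -0.2063,  0.0533]))]
lid_hinge [(array([156., 305.]), 0.63, array([ 0.6165, -0.2206,  0.0317]))]
clamp_hinge [(array([126., 459.]), 0.57, array([ 0.5492, -0.0692,  0.0877]))]
clamp_grip [(array([147., 556.]), 0.78, array([ 0.5457, -0.045 ,  0.2091]))]
blank1_mid [(array([122., 329.]), 0.81, array([ 0.5721, -0.201 ,  0.0537])), (array([145., 557.]), 0.66, array([ 0.5441, -0.0449,  0.2093])), (array([297., 432.]), 0.19, array([ 0.6165, -0.168 ,  0.2938]))]
0.105 1204 [0.0523 0.0815 0.0913] [-0.0294  0.0007  0.0294]
0.115 217 [0.053  0.0545 0.0569] [-0.0244  0.0011  0.0273]
0.125 256 [0.0547 0.0559 0.0564] [-0.023   0.001   0.0241]
0.135 339 [0.0559 0.0573 0.0656] [-0.024   0.0008  0.0242]
0.14 699 [0.0571 0.0606 0.0656] [-0.0238  0.0001  0.0241]
0.105 141 [0.0495 0.0522 0.0888] [-0.0293 -0.0095  0.0287]
0.115 111 [0.051  0.0535 0.057 ] [-0.0274 -0.0051  0.0205]
0.125 113 [0.0526 0.0546 0.0584] [-0.0275 -0.0044  0.0211]
0.135 138 [0.0533 0.056  0.0631] [-0.0271 -0.0051  0.0209]
0.14 104 [0.0543 0.057  0.0636] [-0.0268 -0.0043  0.0209]
```

View pics/w5.png

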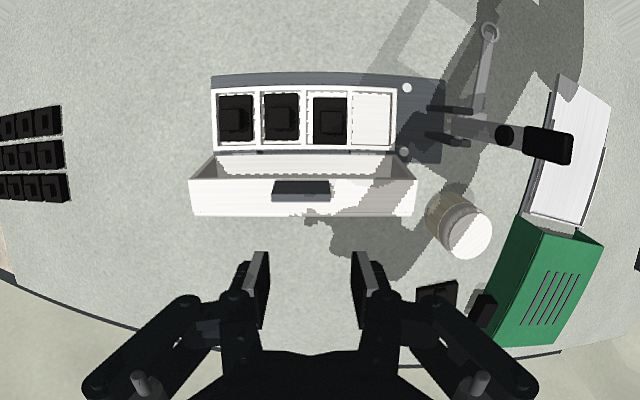

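All three blanks are in pockets with their tops at 0.0537. The third sits about 4 mm off centre, but it is flat and within tolerance. The tab shows at (188,300). Now go behind the tab with the fingers shut.

Request:
{"fn": "drive_tool", "kwargs": {"steps": [{"tx":-1.3,"ty":-0.3,"tz":0,"ax":0,"ay":0,"az":0},{"tx":-1.4,"ty":-0.3,"tz":0,"ax":0,"ay":0,"az":0},{"tx":0,"ty":0,"tz":2,"ax":0,"ay":0,"az":0},{"tx":0,"ty":0,"tz":3,"ax":0,"ay":0,"az":0},{"tx":0,"ty":0,"tz":3,"ax":0,"ay":0,"az":0},{"tx":0,"ty":0,"tz":0,"ax":0,"ay":0,"az":0},{"tx":0,"ty":0,"tz":0,"ax":0,"ay":0,"az":0}], "gripper": 1}}

```text
clock: 31.65
tcp_pos: [0.6627, -0.2159, 0.1888]
tcp_rot: [3.141, -0.0, -3.0]
wrist_force: [0.6, 0.3, 0.8]
finger_gap: -0.0003
grip_force: 0.0
```

Request:
{"fn": "drive_tool", "kwargs": {"steps": [{"tx":0,"ty":0,"tz":2,"ax":0,"ay":0,"az":0},{"tx":0,"ty":0,"tz":1.5,"ax":0,"ay":0,"az":0},{"tx":0,"ty":0,"tz":0.5,"ax":0,"ay":0,"az":0},{"tx":0,"ty":0,"tz":0,"ax":0,"ay":0,"az":0},{"tx":0.9,"ty":0,"tz":0,"ax":0,"ay":0,"az":0},{"tx":0.8,"ty":0,"tz":0,"ax":0,"ay":0,"az":0},{"tx":1,"ty":0,"tz":-0.1,"ax":0,"ay":0,"az":0},{"tx":1,"ty":0,"tz":-0.1,"ax":0,"ay":0,"az":0},{"tx":0,"ty":0,"tz":0,"ax":0,"ay":0,"az":0}]}}

```text
clock: 32.55
tcp_pos: [0.6249, -0.2214, 0.1514]
tcp_rot: [-3.141, 0.0, -3.0]
wrist_force: [0.4, -0.4, 0.6]
finger_gap: 0.0
grip_force: 0.4
```

Request:
{"fn": "drive_tool", "kwargs": {"steps": [{"tx":1,"ty":0,"tz":0,"ax":0,"ay":0,"az":0},{"tx":1,"ty":0,"tz":0.1,"ax":0,"ay":0,"az":0},{"tx":1,"ty":0,"tz":0.1,"ax":0,"ay":0,"az":0},{"tx":1,"ty":0,"tz":0.2,"ax":0,"ay":0,"az":0},{"tx":1,"ty":0,"tz":0.4,"ax":0,"ay":0,"az":0},{"tx":0.9,"ty":0,"tz":0.4,"ax":0,"ay":0,"az":0},{"tx":0,"ty":0,"tz":0,"ax":0,"ay":0,"az":0}]}}

```text
clock: 33.25
tcp_pos: [0.5651, -0.2293, 0.1373]
tcp_rot: [3.14, -0.005, -3.0]
wrist_force: [1.0, 0.2, -1.1]
finger_gap: -0.0001
grip_force: 0.0
```

```bash
cat > lid.py <<'E'
from mb import *
def rel():
    s=sense(); d=s['tcp_pos'][:2]-C0
    print('tcp mould X,Y,z',d[0]*np.cos(yw)+d[1]*np.sin(yw),-d[0]*np.sin(yw)+d[1]*np.cos(yw),s['tcp_pos'][2],s['wrist_force'])
def lidcheck(y0=-.1,y1=-.04):
    c=cam('side'); P=cloud(c,np.ones((400,640),bool))
    d=P[:,:2]-C0; X=d[:,0]*np.cos(yw)+d[:,1]*np.sin(yw); Y=-d[:,0]*np.sin(yw)+d[:,1]*np.cos(yw)
    m=(Y>y0)&(Y<y1)&(P[:,2]>.03)&(P[:,2]<.16)&(abs(X)<.12)
    for a in np.arange(-.09,.1,.01):
        k=m&(abs(X-a)<.005)
        if k.sum()>3: print('X %.3f n%d zmax %.3f med %.3f'%(a,k.sum(),np.percentile(P[k,2],97),np.median(P[k,2])))
    return c
E
python3 - <<'E'
from lid import *
rel(); c=lidcheck(); save(c,'s6')
E
```

```text
tcp mould X,Y,z -0.006876018494625279 0.0014695028807776645 0.13728477911760634 [ 1.0475  0.2076 -1.0929]
X -0.010 n372 zmax 0.097 med 0.086
X -0.000 n328 zmax 0.105 med 0.099
X 0.010 n251 zmax 0.113 med 0.108
X 0.020 n77 zmax 0.115 med 0.114
X 0.040 n134 zmax 0.037 med 0.033
X 0.050 n32 zmax 0.038 med 0.037
```

Request:
{"fn": "drive_tool", "kwargs": {"steps": [{"tx":0.8,"ty":0,"tz":0.5,"ax":0,"ay":0,"az":0},{"tx":0.8,"ty":0,"tz":0.6,"ax":0,"ay":0,"az":0},{"tx":0.8,"ty":0,"tz":0.7,"ax":0,"ay":0,"az":0},{"tx":0.6,"ty":0,"tz":0.8,"ax":0,"ay":0,"az":0},{"tx":0.6,"ty":0,"tz":0.9,"ax":0,"ay":0,"az":0},{"tx":0.6,"ty":0,"tz":1,"ax":0,"ay":0,"az":0},{"tx":0.3,"ty":0,"tz":0.8,"ax":0,"ay":0,"az":0},{"tx":0.3,"ty":0,"tz":0.8,"ax":0,"ay":0,"az":0},{"tx":0,"ty":0,"tz":0,"ax":0,"ay":0,"az":0}]}}

```text
clock: 34.2
tcp_pos: [0.5185, -0.2357, 0.0756]
tcp_rot: [3.139, -0.004, -2.999]
wrist_force: [0.1, -0.0, -0.0]
finger_gap: 0.0001
grip_force: 0.0
```

Request:
{"fn": "drive_tool", "kwargs": {"steps": [{"tx":0.2,"ty":0,"tz":0.6,"ax":0,"ay":0,"az":0},{"tx":0.1,"ty":0,"tz":0.6,"ax":0,"ay":0,"az":0},{"tx":0,"ty":0,"tz":0.4,"ax":0,"ay":0,"az":0},{"tx":0,"ty":0,"tz":0.2,"ax":0,"ay":0,"az":0},{"tx":0,"ty":0,"tz":0,"ax":0,"ay":0,"az":0},{"tx":0,"ty":0,"tz":0,"ax":0,"ay":0,"az":0}]}}

```text
clock: 34.8
tcp_pos: [0.5167, -0.2364, 0.0605]
tcp_rot: [3.141, -0.001, -2.999]
wrist_force: [-4.4, 1.0, 11.3]
finger_gap: 0.0
grip_force: 5.8
```

```bash
python3 - <<'E'
from lid import *
rel(); c=lidcheck(); save(c,'s7')
E
```

```text
tcp mould X,Y,z -0.05575559977199036 0.0013265159933359208 0.060492569817618934 [-4.3939  1.0195 11.3483]
X -0.070 n118 zmax 0.145 med 0.119
X -0.060 n111 zmax 0.141 med 0.130
X -0.050 n47 zmax 0.148 med 0.128
X -0.040 n570 zmax 0.066 med 0.052
X -0.030 n125 zmax 0.067 med 0.066
X -0.020 n123 zmax 0.067 med 0.066
X -0.010 n123 zmax 0.067 med 0.066
X -0.000 n114 zmax 0.067 med 0.066
X 0.010 n116 zmax 0.067 med 0.066
X 0.020 n110 zmax 0.067 med 0.066
X 0.030 n107 zmax 0.067 med 0.066
X 0.040 n48 zmax 0.067 med 0.066
```

The lid is shut: its top is level at 0.067. Next is the clamp, so I rise and pass over it to its far side.

Request:
{"fn": "drive_tool", "kwargs": {"steps": [{"tx":0,"ty":0,"tz":-1,"ax":0,"ay":0,"az":0},{"tx":0,"ty":0,"tz":-3,"ax":0,"ay":0,"az":0},{"tx":0,"ty":0,"tz":-4,"ax":0,"ay":0,"az":0},{"tx":0,"ty":0,"tz":-4,"ax":0,"ay":0,"az":0},{"tx":0,"ty":0,"tz":-4,"ax":0,"ay":0,"az":0},{"tx":0,"ty":0,"tz":-4,"ax":0,"ay":0,"az":0},{"tx":0,"ty":0,"tz":-4,"ax":0,"ay":0,"az":0},{"tx":-0.8,"ty":3,"tz":-1,"ax":0,"ay":0,"az":0},{"tx":-0.8,"ty":4,"tz":0,"ax":0,"ay":0,"az":0},{"tx":-0.8,"ty":4,"tz":0,"ax":0,"ay":0,"az":0},{"tx":-0.8,"ty":4,"tz":0,"ax":0,"ay":0,"az":0},{"tx":-0.8,"ty":4,"tz":0,"ax":0,"ay":0,"az":0},{"tx":-0.8,"ty":3,"tz":0,"ax":0,"ay":0,"az":0},{"tx":-0.6,"ty":1.5,"tz":0,"ax":0,"ay":0,"az":0},{"tx":0,"ty":0,"tz":0,"ax":0,"ay":0,"az":0},{"tx":0,"ty":0,"tz":0,"ax":0,"ay":0,"az":0}]}}

```text
clock: 36.45
tcp_pos: [0.5376, 0.003, 0.3092]
tcp_rot: [-3.141, -0.0, -2.999]
wrist_force: [0.2, -0.2, 0.1]
finger_gap: -0.0002
grip_force: 0.0
```

```bash
python3 - <<'E'
from lid import *
rel()
c=cam('wrist'); P=cloud(c,np.ones((400,640),bool)); s=cam('side'); save(s,'s8'); P2=cloud(s,np.ones((400,640),bool))
for P in (P,P2):
    d=P[:,:2]-C0; X=d[:,0]*np.cos(yw)+d[:,1]*np.sin(yw); Y=-d[:,0]*np.sin(yw)+d[:,1]*np.cos(yw)
    for z in (.1,.13,.16,.18,.2,.21,.22):
        k=(abs(X)<.03)&(Y>.1)&(Y<.21)&(abs(P[:,2]-z)<.006)
        if k.sum()>3: print(z,k.sum(),'X',np.percentile(X[k],[3,97]),'Y',np.percentile(Y[k],[3,50,97]))
E
```

```text
tcp mould X,Y,z -0.0010234567755837837 0.2353072345837059 0.30916510122266805 [ 0.1973 -0.2121  0.1076]
0.1 26 X [-0.0099 -0.008 ] Y [0.1653 0.1695 0.175 ]
0.13 29 X [-0.0099 -0.008 ] Y [0.1716 0.1756 0.1814]
0.16 153 X [-0.0097  0.0067] Y [0.1712 0.1748 0.1869]
0.18 50 X [-0.0116 -0.0099] Y [0.1815 0.187  0.1934]
0.2 80 X [-0.0117 -0.0097] Y [0.1849 0.1912 0.1979]
0.21 417 X [-0.0115  0.0108] Y [0.1877 0.196  0.2006]
0.22 453 X [-0.01    0.0106] Y [0.1879 0.1939 0.1999]
0.1 50 X [-0.0117  0.0077] Y [0.1604 0.1627 0.1703]
0.13 51 X [-0.0113  0.0071] Y [0.1669 0.1694 0.1783]
0.16 69 X [-0.0116  0.0063] Y [0.1659 0.1741 0.1828]
0.18 63 X [-0.0137  0.0083] Y [0.1757 0.1782 0.1898]
0.2 71 X [-0.0137  0.0094] Y [0.1798 0.1826 0.1928]
0.21 81 X [-0.0134  0.008 ] Y [0.1824 0.1852 0.1956]
0.22 19 X [-0.0109  0.0079] Y [0.1843 0.188  0.1946]
```

Request:
{"fn": "drive_tool", "kwargs": {"steps": [{"tx":0,"ty":0,"tz":3,"ax":0,"ay":0,"az":0},{"tx":0,"ty":0,"tz":4,"ax":0,"ay":0,"az":0},{"tx":0,"ty":0,"tz":2.1,"ax":0,"ay":0,"az":0},{"tx":0,"ty":0,"tz":0,"ax":0,"ay":0,"az":0},{"tx":0,"ty":-1.5,"tz":0,"ax":0,"ay":0,"az":0},{"tx":0,"ty":-1.2,"tz":0,"ax":0,"ay":0,"az":0},{"tx":0,"ty":-1.2,"tz":0,"ax":0,"ay":0,"az":0},{"tx":0,"ty":-1.2,"tz":-0.1,"ax":0,"ay":0,"az":0},{"tx":0,"ty":-1.2,"tz":-0.1,"ax":0,"ay":0,"az":0},{"tx":0,"ty":-1.2,"tz":0.1,"ax":0,"ay":0,"az":0},{"tx":0,"ty":-1.2,"tz":0.2,"ax":0,"ay":0,"az":0},{"tx":0,"ty":-1.3,"tz":0.3,"ax":0,"ay":0,"az":0},{"tx":0,"ty":0,"tz":0,"ax":0,"ay":0,"az":0}]}}

```text
clock: 37.85
tcp_pos: [0.5514, -0.0971, 0.2134]
tcp_rot: [-3.141, -0.002, -3.001]
wrist_force: [-0.7, -0.4, -0.0]
finger_gap: -0.0001
grip_force: 0.0
```

```bash
cat >> lid.py <<'E'
def clamp():
    s=cam('side'); P=cloud(s,np.ones((400,640),bool))
    d=P[:,:2]-C0; X=d[:,0]*np.cos(yw)+d[:,1]*np.sin(yw); Y=-d[:,0]*np.sin(yw)+d[:,1]*np.cos(yw)
    for y in np.arange(.01,.20,.015):
        k=(abs(X)<.02)&(abs(Y-y)<.006)&(P[:,2]>.07)
        if k.sum()>3: print('%.3f'%y,k.sum(),'z',np.percentile(P[k,2],[3,50,97]))
    return s
E
python3 - <<'E'
from lid import *
rel(); s=clamp(); save(s,'s9')
E
```

```text
tcp mould X,Y,z -0.0015528040312606448 0.1343193745525605 0.2134406545085035 [-0.6622 -0.36   -0.0417]
0.070 510 z [0.2733 0.4887 0.5055]
0.085 156 z [0.2514 0.274  0.4659]
0.100 1572 z [0.2049 0.3768 0.4577]
0.115 446 z [0.1563 0.2411 0.3067]
0.130 311 z [0.134  0.2159 0.3061]
0.145 257 z [0.0757 0.2357 0.4692]
0.160 184 z [0.0739 0.2439 0.473 ]
0.175 179 z [0.2482 0.2706 0.4783]
0.190 51 z [0.2635 0.2782 0.4739]
```

View pics/s9.png

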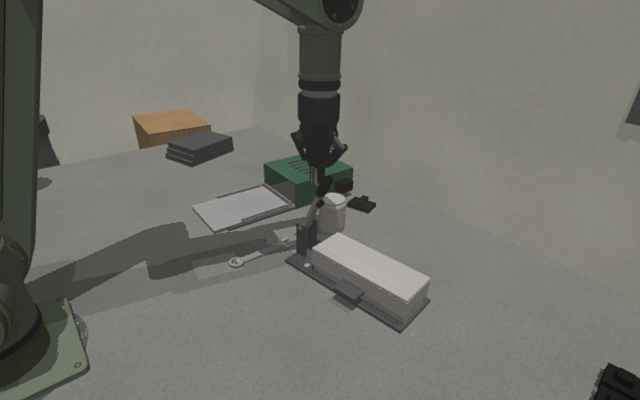

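The lid is shut and the clamp is already tipping over it, near (320,195). I'll keep following its arc.

Request:
{"fn": "drive_tool", "kwargs": {"steps": [{"tx":0,"ty":-1.1,"tz":0.4,"ax":0,"ay":0,"az":0},{"tx":0,"ty":-1.1,"tz":0.5,"ax":0,"ay":0,"az":0},{"tx":0,"ty":-1,"tz":0.7,"ax":0,"ay":0,"az":0},{"tx":0,"ty":-0.9,"tz":0.8,"ax":0,"ay":0,"az":0},{"tx":0,"ty":-0.9,"tz":0.9,"ax":0,"ay":0,"az":0},{"tx":0,"ty":-0.8,"tz":0.9,"ax":0,"ay":0,"az":0},{"tx":0,"ty":-0.5,"tz":0.9,"ax":0,"ay":0,"az":0},{"tx":0,"ty":-0.5,"tz":0.9,"ax":0,"ay":0,"az":0},{"tx":0,"ty":-0.3,"tz":0.9,"ax":0,"ay":0,"az":0},{"tx":0,"ty":-0.3,"tz":0.9,"ax":0,"ay":0,"az":0},{"tx":0,"ty":-0.2,"tz":0.9,"ax":0,"ay":0,"az":0},{"tx":0,"ty":0,"tz":0.6,"ax":0,"ay":0,"az":0},{"tx":0,"ty":0,"tz":0.4,"ax":0,"ay":0,"az":0},{"tx":0,"ty":0,"tz":0,"ax":0,"ay":0,"az":0}]}}

```text
clock: 39.3
tcp_pos: [0.562, -0.1701, 0.1166]
tcp_rot: [3.141, -0.001, -2.999]
wrist_force: [-0.2, 0.1, 0.3]
finger_gap: -0.0001
grip_force: 0.0
```

Request:
{"fn": "drive_tool", "kwargs": {"steps": [{"tx":0,"ty":0,"tz":0.3,"ax":0,"ay":0,"az":0},{"tx":0,"ty":0,"tz":0.3,"ax":0,"ay":0,"az":0},{"tx":0,"ty":0,"tz":0.3,"ax":0,"ay":0,"az":0},{"tx":0,"ty":0,"tz":0,"ax":0,"ay":0,"az":0}]}}

```text
clock: 39.7
tcp_pos: [0.5627, -0.1705, 0.1117]
tcp_rot: [-3.141, 0.002, -2.999]
wrist_force: [-4.9, 1.5, 18.6]
finger_gap: -0.0002
grip_force: 9.7
```

Request:
{"fn": "drive_tool", "kwargs": {"steps": [{"tx":0,"ty":0,"tz":-2,"ax":0,"ay":0,"az":0},{"tx":0,"ty":0,"tz":-4,"ax":0,"ay":0,"az":0},{"tx":0,"ty":0,"tz":-4,"ax":0,"ay":0,"az":0},{"tx":0,"ty":0,"tz":0,"ax":0,"ay":0,"az":0.096},{"tx":0,"ty":0,"tz":0,"ax":0,"ay":0,"az":0.096},{"tx":1.41,"ty":3.75,"tz":0,"ax":0,"ay":0,"az":0},{"tx":1.41,"ty":3.75,"tz":0,"ax":0,"ay":0,"az":0},{"tx":1.41,"ty":3.75,"tz":0,"ax":0,"ay":0,"az":0},{"tx":1.41,"ty":3.75,"tz":0,"ax":0,"ay":0,"az":0},{"tx":1.41,"ty":3.75,"tz":0,"ax":0,"ay":0,"az":0},{"tx":1.41,"ty":3.75,"tz":0,"ax":0,"ay":0,"az":0},{"tx":1.41,"ty":3.75,"tz":0,"ax":0,"ay":0,"az":0},{"tx":1.41,"ty":3.75,"tz":0,"ax":0,"ay":0,"az":0},{"tx":1.41,"ty":3.75,"tz":0,"ax":0,"ay":0,"az":0},{"tx":1.41,"ty":3.75,"tz":0,"ax":0,"ay":0,"az":0},{"tx":0,"ty":0,"tz":0,"ax":0,"ay":0,"az":0},{"tx":0,"ty":0,"tz":0,"ax":0,"ay":0,"az":0}]}}

```text
clock: 41.4
tcp_pos: [0.4399, 0.2116, 0.2083]
tcp_rot: [-3.141, 0.0, 3.094]
wrist_force: [-0.3, -0.3, -0.7]
finger_gap: -0.0001
grip_force: 0.0
```

```bash
python3 - <<'E'
from lid import *
rel(); s=clamp()
for l in ['tray_lip','blank1_mid']: print(l,[(np.round(x['point']),round(x['confidence'],2),at_d(s,x['point'])) for x in mark_of(l,'side')[:4]])
lidcheck()
E
```

```text
tcp mould X,Y,z -0.06792590990010877 0.4557085261801713 0.2083171158430328 [-0.3448 -0.2784 -0.7284]
0.025 69 z [0.075  0.0833 0.0867]
0.040 64 z [0.0748 0.0855 0.0871]
0.055 63 z [0.0752 0.0854 0.0869]
0.070 42 z [0.0756 0.0839 0.086 ]
0.085 50 z [0.0714 0.0827 0.0848]
0.100 46 z [0.0763 0.0836 0.0845]
0.115 42 z [0.0758 0.0834 0.085 ]
0.130 38 z [0.0761 0.0835 0.0845]
0.145 59 z [0.0733 0.0834 0.0853]
0.160 55 z [0.0819 0.084  0.0872]
0.175 17 z [0.0806 0.0844 0.0868]
tray_lip [(array([215., 213.]), 0.86, array([0.4529, 0.2028, 0.0083]))]
blank1_mid []
X -0.040 n570 zmax 0.066 med 0.052
X -0.030 n131 zmax 0.067 med 0.066
X -0.020 n126 zmax 0.067 med 0.066
X -0.010 n113 zmax 0.067 med 0.066
X -0.000 n125 zmax 0.067 med 0.066
X 0.010 n102 zmax 0.067 med 0.066
X 0.020 n116 zmax 0.067 med 0.066
X 0.030 n105 zmax 0.067 med 0.066
X 0.040 n50 zmax 0.067 med 0.066
```

The clamp is level over the shut lid. Next I press on the lip and push the tray home.

Request:
{"fn": "drive_tool", "kwargs": {"steps": [{"tx":0,"ty":0,"tz":3,"ax":0,"ay":0,"az":0},{"tx":0,"ty":0,"tz":4,"ax":0,"ay":0,"az":0},{"tx":0,"ty":0,"tz":4,"ax":0,"ay":0,"az":0},{"tx":0,"ty":0,"tz":3,"ax":0,"ay":0,"az":0},{"tx":0,"ty":0,"tz":1.7,"ax":0,"ay":0,"az":0},{"tx":0,"ty":0,"tz":0.8,"ax":0,"ay":0,"az":0},{"tx":0,"ty":0,"tz":0.5,"ax":0,"ay":0,"az":0},{"tx":0,"ty":0,"tz":0.4,"ax":0,"ay":0,"az":0},{"tx":0,"ty":0,"tz":0.2,"ax":0,"ay":0,"az":0},{"tx":0,"ty":0,"tz":0,"ax":0,"ay":0,"az":0}]}}

```text
clock: 42.6
tcp_pos: [0.4423, 0.2109, 0.035]
tcp_rot: [3.141, 0.005, 3.093]
wrist_force: [-0.1, -4.3, 13.0]
finger_gap: -0.0
grip_force: 6.8
```

Request:
{"fn": "drive_tool", "kwargs": {"steps": [{"tx":-0.5,"ty":0,"tz":0.05,"ax":0,"ay":0,"az":0},{"tx":-1,"ty":0,"tz":0,"ax":0,"ay":0,"az":0},{"tx":-1,"ty":0,"tz":0,"ax":0,"ay":0,"az":0},{"tx":-1,"ty":0,"tz":0,"ax":0,"ay":0,"az":0},{"tx":-1,"ty":0,"tz":0,"ax":0,"ay":0,"az":0},{"tx":-1,"ty":0,"tz":0,"ax":0,"ay":0,"az":0},{"tx":-1,"ty":0,"tz":0,"ax":0,"ay":0,"az":0},{"tx":-1,"ty":0,"tz":0,"ax":0,"ay":0,"az":0},{"tx":-1,"ty":0,"tz":0,"ax":0,"ay":0,"az":0},{"tx":-1,"ty":0,"tz":0,"ax":0,"ay":0,"az":0},{"tx":-1,"ty":0,"tz":0,"ax":0,"ay":0,"az":0},{"tx":-1,"ty":0,"tz":0,"ax":0,"ay":0,"az":0},{"tx":-1,"ty":0,"tz":0,"ax":0,"ay":0,"az":0},{"tx":-1,"ty":0,"tz":0,"ax":0,"ay":0,"az":0},{"tx":-1,"ty":0,"tz":0,"ax":0,"ay":0,"az":0},{"tx":-1,"ty":0,"tz":0,"ax":0,"ay":0,"az":0},{"tx":-0.8,"ty":0,"tz":0,"ax":0,"ay":0,"az":0},{"tx":0,"ty":0,"tz":0,"ax":0,"ay":0,"az":0}]}}

```text
clock: 44.4
tcp_pos: [0.6057, 0.2032, 0.035]
tcp_rot: [3.14, 0.006, 3.091]
wrist_force: [0.5, -1.1, 8.7]
finger_gap: 0.0001
grip_force: 4.3
```

```bash
python3 - <<'E'
from lid import *
s=cam('side')
for l in ['tray_lip']: print(l,[(np.round(x['point']),round(x['confidence'],2),at_d(s,x['point'])) for x in mark_of(l,'side')[:4]])
E
```

```text
tray_lip [(array([197., 267.]), 0.7, array([0.6139, 0.1938, 0.0148]))]
```

Request:
{"fn": "drive_tool", "kwargs": {"steps": [{"tx":0,"ty":0,"tz":-1,"ax":0,"ay":0,"az":0},{"tx":0,"ty":0,"tz":-3,"ax":0,"ay":0,"az":0},{"tx":0,"ty":0,"tz":-4,"ax":0,"ay":0,"az":0},{"tx":0,"ty":0,"tz":-4,"ax":0,"ay":0,"az":0},{"tx":0,"ty":0,"tz":-3,"ax":0,"ay":0,"az":0},{"tx":0,"ty":0,"tz":0,"ax":0,"ay":0,"az":0},{"tx":0,"ty":0,"tz":0,"ax":0,"ay":0,"az":0}]}}

```text
clock: 45.2
tcp_pos: [0.603, 0.2029, 0.1832]
tcp_rot: [3.141, 0.002, 3.092]
wrist_force: [0.6, -0.1, -1.1]
finger_gap: -0.0001
grip_force: 0.0
```

```bash
python3 - <<'E'
from lid import *
c=cam('wrist'); save(c,'w9')
print([(np.round(x['point']),round(x['confidence'],2),at_d(c,x['point'])) for x in mark_of('tray_lip','wrist')[:4]])
P=cloud(c,np.ones((400,640),bool))
for y in (.16,.18,.2,.22,.24):
    k=(abs(P[:,1]-y)<.008)&(P[:,2]>.0065)&(P[:,2]<.014)&(P[:,0]>.4)&(P[:,0]<.68); print(y,k.sum(),np.percentile(P[k,0],[1,50,99]))
    k=(abs(P[:,1]-y)<.008)&(P[:,2]>.07)&(P[:,2]<.085)&(P[:,0]>.6)&(P[:,0]<.7); print(' mouth',P[k,0].min() if k.any() else '')
s=cam('side')
for l in ['tin','spanner','part']:print(l,[at_d(s,x['point']) for x in mark_of(l,'side')[:1]])
E
```

```text
[(array([205., 314.]), 0.66, array([0.6197, 0.2072, 0.0095])), (array([176.,  35.]), 0.54, array([ 0.551 , -0.0623,  0.0847])), (array([339., 180.]), 0.43, array([0.588 , 0.1627, 0.2312]))]
0.16 1335 [0.5871 0.6294 0.679 ]
 mouth 0.6557802373658472
0.18 1343 [0.5872 0.6289 0.6785]
 mouth 0.6562602266211287
0.2 1211 [0.5881 0.6251 0.6678]
 mouth 
0.22 1313 [0.5893 0.6298 0.6786]
 mouth 0.6590620865562293
0.24 1303 [0.5899 0.631  0.6789]
 mouth 0.6591903417826181
tin [array([ 0.6471, -0.0446,  0.023 ])]
spanner [array([ 0.463 , -0.0146,  0.0026])]
part []
```

View pics/w9.png

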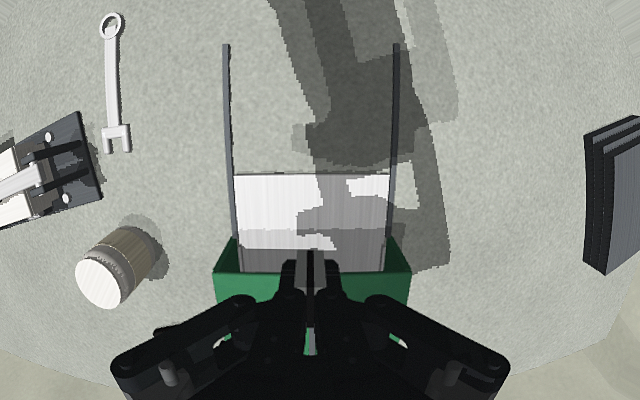

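The tray lip sticks out about 69 mm, so the tray is home. The clamp lies across the lid, and the tin and spanner are where they were.

```bash
python3 -c "
from cell import *
print(hand_in())"
```

```text
the job is handed in; nothing more can be done
None
```

I handed the job in at about 45 s. All three blanks found sit flat in mould pockets, boss up. The lid is shut, the clamp is level over it, and the empty tray is home. I measured the tin and spanner as unmoved; the finished part wasn't detected at the last check, though the arm never worked near it.

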